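# Set up a doming station: block, steel plate, dapping cube and punch

## Robot

A 6-joint arm with a two-finger parallel gripper is mounted at the origin on a cart in front of the work surface, level with it; the furniture and walls round the work are solid. World frame = base frame: x ahead of the robot, y to its left, z up, the work surface at z = 0. Lengths are in mm, angles in rad, forces in N, time in s.
With the tool pointing down it reaches from about 275 to 750 mm from the base axis. Payload 10.2 kg.
Tool frame: the origin (TCP) lies at the very end of the fingers, on their centre line; the grasp point (between the pads) lies 19 mm behind it; x points along the fingers, y is the direction in which the jaws open and shut, and the axes are right-handed (so a half turn about x gives the same grasp; the last joint's range is limited). The gripper opens to 85 mm and grips with 20 to 120 N. Pads are 22 mm wide; open, the fingers measure 114 mm over their backs; the gripper's body (76 mm by 85 mm) begins 54 mm behind the grasp point. The pads swing forward as they close: fully open they stand 13 mm farther back than shut.
Start: joints at [-1.378, 0.313, 1.498, -0, 1.331, -0.223], TCP at [212.047, -480.278, 231.294] pointing down, gripper open.
Joint ranges: [-2.94, 2.94], [-0.97, 2.17], [0.19, 2.56], [-1.23, 4.37], [0.02, 3.11], [-2.88, 2.88]. Speed limits (rad/s): [2.39, 2.39, 3.01, 3.14, 3.14, 3.14].

## Interface

Orientations are given as a unit quaternion [w, x, y, z].
In Python, from rig import ctrl, viewer, order gives the robot as it stands. The module is installed in compiled form; this text tells all that it offers.
- The arm moves only by the tool carry_out, never from a script. Its argument "deltas" is a list of rows, each a list of 7 numbers: the gripper command: -1 is fully open, 1 is shut, values between are in proportion, then the shift along the tool's x, y, z in mm, then the turn, a rotation vector about the tool's x, y, z in degrees. A call has exactly 5 rows; each row is the pose to reach, as a shift and turn from the pose commanded when the call began, along the tool's axes at that moment; what a row does not reach only later rows make up. A row lasts 1/8 s, in which the tool goes at most 62.5 mm and 10.7 degrees, less where a joint would pass 70% of its speed; a pose out of reach is approached as far as the arm can. A call with a gripper value outside its range is refused whole. The fingers move at their own pace and stop on an object; "newtons" is the grip in N (left out, the last holds). Time passes only in rows, so rows that repeat a pose let the fingers close, or fill a call up. It gives the time, the measured TCP pose, the force and the opening at its end, in the units of the state.
- ctrl.sense(): the state, without advancing time (a new reading comes with each control period).
- viewer.capture(name): name is "side" or "top"; returns the picture (384x512x3 uint8, red, green, blue); there is no depth.
- viewer.calibration(name): a dict with "fx", "fy", "cx", "cy" (pixels), "xyz" and "attitude" of the camera in the world. Camera axes: x right, y down, z forward; pixel columns grow to the right and rows downward; lengths in mm; the calibration is good to about 2 mm. A picture is of the moment at which its call begins. calibration takes no time and is no camera call.
- order.finish_job(): hands the job in, once; it reports no verdict.
The state is a dict: "time_s": time; "joints": joint angles; "dq": joint speeds; "tau": joint torques, N m; "eef_pos": TCP position; "ee_rot": TCP orientation; "force": force on the tool from outside, world axes, zero at the start; "wrist_torque": the same for the moment, N m; "grip_width": opening from 0.0 (shut) to 1.0 (fully open).
Only numpy, scipy, OpenCV 4.12 (cv2) and the standard library are available. Lean on these libraries where they do the work, as an engineer would, in place of code of your own. Each camera call takes 0.05 s, during which the arm holds its last target. There are 200 camera calls.

## Task

Set up the bench for doming: on the black rubber mat build a stack from the bottom up, first the wooden block lying lengthwise along the mat, then the square steel plate on it, then the brass cube on top with its hollow still facing up, each centred and squared up on what lies below. Also lay the steel punch along the little wooden rest, in both of its V-notches, and leave the other things on the bench where they are.

Things in the scene. Friction and masses are not known exactly. Their poses are not given: they have to be found in the camera images.
- wood_block: beech forming block, plain rectangular wood, 55 (x) x 85 (y) x 38 (z) mm, 0.14 to 0.28 kg, loose on the bench; origin at the centre of its underside, y along its length, z up
- steel_block: polished steel bench block, pale silvery, a flat square plate 62 x 62 mm and 20 mm thick, 0.42 to 0.84 kg, loose; origin at the centre of its underside, x and y along its sides, z up
- brass_cube: brass dapping cube 45 x 45 x 45 mm with a round dark hollow in its top face, 0.35 to 0.7 kg, loose; origin at the centre of its underside, x and y square to its sides, z up; the hollow is in the +z face
- punch: steel doming punch, a round bar 72 mm long with a slightly thicker end (shaft about 10 mm, at most 15 mm wide and 12 mm high), lying on the bench; origin below its middle, level with its underside as it lies at the start; y along its length; either end may point either way in the rest
- rubber_mat: black rubber damping mat fixed to the bench, 110 (x) x 80 (y) mm, 8 mm thick; origin at the centre of its underside, x along its length
- punch_rest: small orange-brown wooden rest fixed to the bench: base 84 (x) x 36 (y) x 5 mm, two cross saddles 8 mm thick, 27 mm either side of the middle (46 mm clear between), each with an upward V-notch 26 mm wide at its mouth, 20 mm above the bench, its bottom 10 mm above the bench; origin at the centre of its underside; the punch must lie along x, its underside then about 12 mm above the bench
- pot: bystander to be left alone: small beige ceramic pot, 48 mm across, 26 mm high; origin at the centre of its underside
- pumice: bystander to be left alone: pale grey rounded pumice block standing on its flat, 25 (x) x 45 (y) x 42 mm high; origin at the centre of its underside
- eraser: bystander to be left alone: worn whitish eraser, 18 (x) x 42 (y) x 12 mm; origin at the centre of its underside

How it is judged:
By the outcome, as a careful person would: the job done as asked, in the order asked, and still so for the second after the job is handed in, with the robot touching nothing.
It also fails if it takes over 120 s, if anything falls off the work surface, if the arm or the gripper's body presses on something with over 40 N, if the wrist force passes 120 N, or if a joint passes its speed limit or range.

## Working session

There is one attempt and no reset: what is moved stays moved. The work goes in short steps, Python scripts to look and compute and a tool call to move; the robot and the scene stay as the last step left them, time stands still between calls to the robot, and variables do not carry over. Pictures are saved under pics/ and viewed, about 12 in all and at most 16, crops included, and the job is handed in when it is done.

Besides the shell and the picture viewer there is one more tool, called after "Request:" as name([rows], argument=value, ...), one row to a line, values as JSON. carry_out: Moves the arm, as the interface text tells. Its arguments: {"type":"object","properties":{"deltas":{"type":"array"},"newtons":{"type":"number"}},"required":["deltas"]}

```bash
mkdir -p pics
python3 - <<'E'
from rig import ctrl, viewer
import cv2,pprint
for n in("side","top"):
    cv2.imwrite(f"pics/{n}0.png",viewer.capture(n)[:,:,::-1]); print(n,viewer.calibration(n))
print(ctrl.sense())
E
```

```text
side {'fx': 391.36129856404693, 'fy': 391.36129856404693, 'cx': 253.4822808705175, 'cy': 192.47939067697132, 'xyz': array([476.08349695, 575.76000899, 510.31502942]), 'attitude': array([ 0.03567245, -0.04892276,  0.88054959, -0.47007069])}
top {'fx': 413.2704505045962, 'fy': 413.2704505045962, 'cx': 259.4525574005161, 'cy': 185.87865851813268, 'xyz': array([ 500.81993855, -130.95146479, 1175.3620314 ]), 'attitude': array([-0.02750994,  0.70959269, -0.7034403 ,  0.02988596])}
{'time_s': 0.1, 'joints': array([-1.37839878e+00,  3.13406802e-01,  1.49835633e+00,  4.13894824e-06,
        1.33099915e+00, -2.23390780e-01]), 'dq': array([ 0.00057187, -0.00240599, -0.00239986, -0.00023028, -0.00188174,
        0.00097323]), 'tau': array([ 1.50857275e-03, -4.12899649e+01, -2.60143661e+01, -1.92922353e-04,
        3.02608642e-03, -1.67179039e-06]), 'eef_pos': array([ 212.00309488, -480.04287388,  230.78757406]), 'ee_rot': array([ 0.14553292,  0.69188895,  0.14635983, -0.69187329]), 'force': array([ 0.20152634, -0.35764682, -0.05471597]), 'wrist_torque': array([-0.06304928,  0.0018867 , -0.05196053]), 'grip_width': 0.9965430877551219}
```

View pics/side0.png

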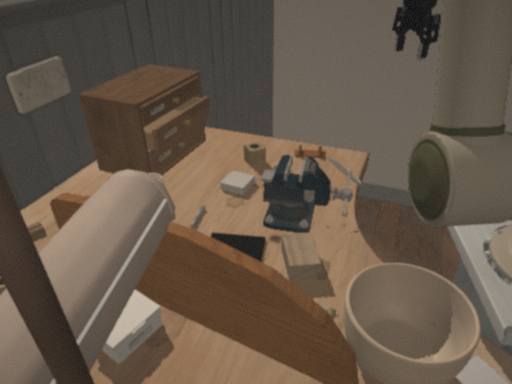

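View pics/top0.png

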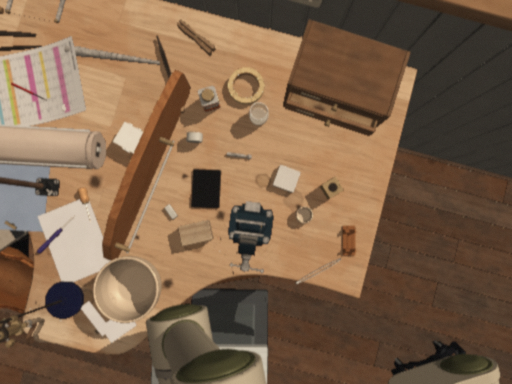

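The overview shows, in the top view: mat (206,188), wood block (195,235), steel plate (286,179), brass cube (333,188), punch (237,156) and rest (348,240), with a vise at (250,225) and a wooden rail on the left. I'll enlarge these next.

```bash
cat > h.py <<'E'
import numpy as np,cv2
from scipy.spatial.transform import Rotation as R
from rig import ctrl,viewer
def cam(n):
    c=viewer.calibration(n);K=np.array([[c['fx'],0,c['cx']],[0,c['fy'],c['cy']],[0,0,1]])
    return K,R.from_quat(c['attitude'],scalar_first=True).as_matrix(),c['xyz']
def proj(n,P):
    K,A,t=cam(n);q=(np.atleast_2d(P)-t)@A@K.T;return q[:,:2]/q[:,2:]
def back(n,uv,z):
    K,A,t=cam(n);uv=np.atleast_2d(uv).astype(float);d=np.c_[uv,np.ones(len(uv))]@np.linalg.inv(K).T@A.T
    return t+d*((z-t[2])/d[:,2])[:,None]
def tri(uvs):  # {'top':uv,'side':uv} -> point, residual mm
    A=np.zeros((3,3));b=np.zeros(3);L=[]
    for n,uv in uvs.items():
        t=cam(n)[2];d=back(n,uv,0)[0]-t;d/=np.linalg.norm(d);M=np.eye(3)-np.outer(d,d);A+=M;b+=M@t;L.append((M,t))
    p=np.linalg.solve(A,b);return p,[np.linalg.norm(M@(p-t)) for M,t in L]
def box(x,y,z,yaw,sx,sy,h):
    c,s=np.cos(yaw),np.sin(yaw);o=np.array([[-1,-1],[1,-1],[1,1],[-1,1]])*[sx/2,sy/2]
    xy=o@np.array([[c,s],[-s,c]])+[x,y];return np.r_[np.c_[xy,[z]*4],np.c_[xy,[z+h]*4]]
def grab(n,k=4):
    return np.mean([viewer.capture(n).astype(float) for _ in range(k)],0).astype(np.uint8)[:,:,::-1].copy()
def crop(im,x0,y0,x1,y1,f):
    return cv2.resize(im[y0:y1,x0:x1],None,fx=f,fy=f,interpolation=cv2.INTER_CUBIC)
def grid(c,x0,y0,f,st=10):
    for i in range(0,c.shape[1]//f,st): cv2.putText(c,str(x0+i),(i*f,8),0,.3,(0,255,255),1);cv2.line(c,(i*f,9),(i*f,14),(0,255,255),1)
    for i in range(0,c.shape[0]//f,st): cv2.putText(c,str(y0+i),(0,i*f+4),0,.3,(0,255,255),1);cv2.line(c,(20,i*f),(25,i*f),(0,255,255),1)
    return c
E
python3 - <<'E'
from h import *
t=grab('top');s=grab('side');np.savez('im0.npz',t=t,s=s)
cv2.imwrite('pics/t1.png',grid(crop(t,160,80,300,255,4)[:600],160,80,4)) if 0 else cv2.imwrite('pics/t1.png',grid(crop(t,160,130,360,270,4),160,130,4))
cv2.imwrite('pics/s1.png',grid(crop(s,180,135,340,285,4),180,135,4))
print(proj('top',[[0,0,0],[212,-480,231]]), back('top',[[206,188],[195,235],[286,179],[333,188],[237,156],[348,240],[258,115],[208,97],[250,225],[150,170]],20).round())
E
```

```text
[[208.42092294 402.77548723]
 [413.74669091 351.17302434]] [[ 588.   15.   20.]
 [ 456.   43.   20.]
 [ 615. -209.   20.]
 [ 591. -341.   20.]
 [ 679.  -70.   20.]
 [ 446. -382.   20.]
 [ 797. -129.   20.]
 [ 848.   15.   20.]
 [ 485. -109.   20.]
 [ 637.  174.   20.]]
```

View pics/t1.png

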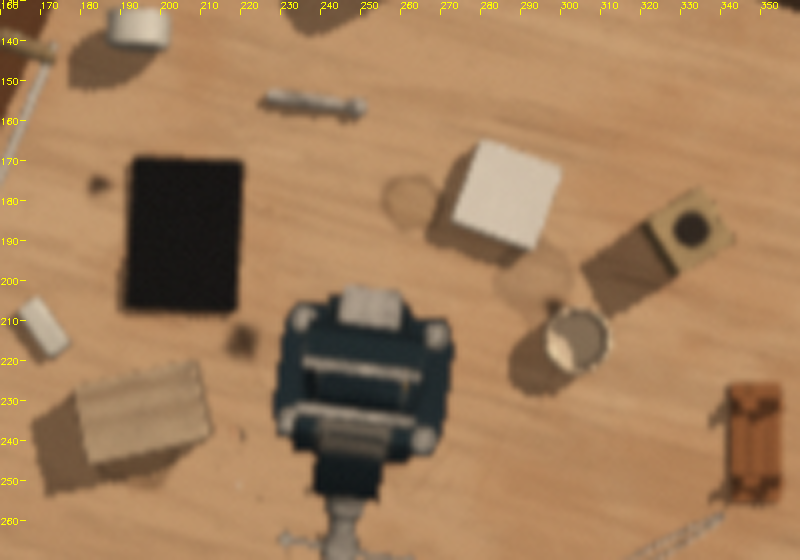

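View pics/s1.png

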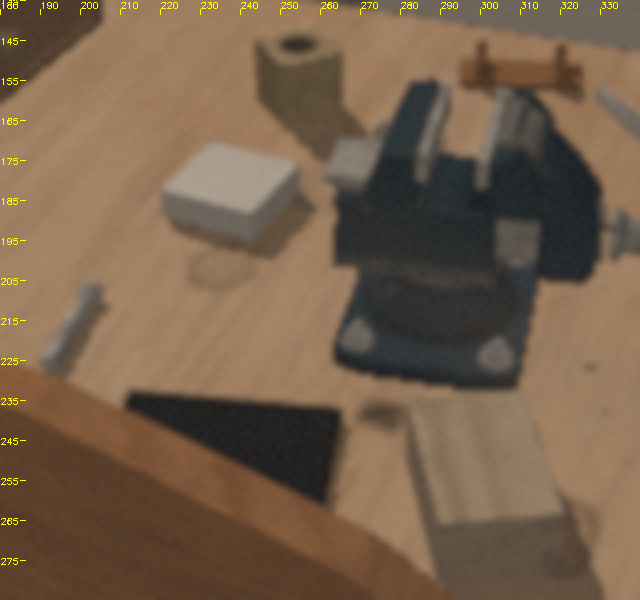

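The crops show the corners of all the pieces. In the top crop I read wood (77,394)…, steel (484,140)…, brass (697,189)…, mat (134,157)…, and the rest (727,385)-(780,502). The vise stands between mat and pot. Next I fit the poses from both views.

```bash
cat > fit.py <<'E'
from h import *
from scipy.optimize import least_squares
def T(P):return (np.array(P)+.5)/4-.5+[160,130]
def S(P):return (np.array(P)+.5)/4-.5+[180,135]
def fitbox(name,dims,tp,sp,g):
    # tp/sp: top-face corners in any order, matched by nearest
    def f(p,out=False):
        B=box(p[0],p[1],p[2]-dims[2],p[3],*dims)[4:];r=[]
        for n,q in(('top',tp),('side',sp)):
            if len(q):
                b=proj(n,B)
                for c in q: r.append(b[np.argmin(((b-c)**2).sum(1))]-c)
        return np.ravel(r)
    best=min((least_squares(f,[*g,a],loss='soft_l1') for a in np.arange(0,3.1,.3)),key=lambda s:s.cost)
    print(name,best.x[:3].round(1),'yaw',np.degrees(best.x[3]).round(1),'res',np.abs(best.fun).max().round(2))
E
python3 - <<'E'
from fit import *
fitbox('wood',(55,85,38),T([(77,394),(198,361),(213,434),(93,465)]),S([(408,402),(516,392),(564,515),(440,523)]),(456,43,38))
fitbox('steel',(62,62,20),T([(484,140),(562,170),(533,249),(453,217)]),S([(213,142),(299,160),(251,214),(164,187)]),(615,-209,20))
fitbox('brass',(45,45,45),T([(697,190),(735,240),(682,272),(648,222)]),S([(256,42),(342,48),(286,62)]),(591,-341,45))
fitbox('mat',(110,80,8),T([(134,157),(243,161),(237,313),(125,309)]),S([(130,391),(341,408)]),(588,15,8))
fitbox('rest base',(84,36,5),T([(727,385),(781,383),(780,502),(727,504)]),[],(446,-382,5))
for nm,a,b in(('punch thin',(262,97),(46,366)),('punch thick',(364,108),(95,287)),('saddle far',(754,407),(482,55)),('saddle near',(754,489),(561,57))):
    p,r=tri({'top':T([a])[0],'side':S([b])[0]});print(nm,p.round(1),np.round(r,1))
for a,b in(((182,72),(57,195)),((107,255),(355,350)),((252,206),(285,157))):
    p,r=tri({'top':a,'side':b});print(p.round(),np.round(r,1))
s=ctrl.sense();print(R.from_quat(s['ee_rot'],scalar_first=True).as_matrix().round(3))
E
```

```text
wood [464.   38.8  32.2] yaw 13.6 res 1.98
steel [ 617.7 -210.9   18.3] yaw 249.3 res 0.92Traceback (most recent call last):
  File "<stdin>", line 4, in <module>
  File "fit.py", line 14, in fitbox
    best=min((least_squares(f,[*g,a],loss='soft_l1') for a in np.arange(0,3.1,.3)),key=lambda s:s.cost)
  File "fit.py", line 14, in <genexpr>
    best=min((least_squares(f,[*g,a],loss='soft_l1') for a in np.arange(0,3.1,.3)),key=lambda s:s.cost)
              ~~~~~~~~~~~~~^^^^^^^^^^^^^^^^^^^^^^^^^
    return func(*args, **kwargs)
    vector_fun = VectorFunction(
        fun_wrapped,
    ...<6 lines>...
        workers=workers
    )
    self.J, dct = approx_derivative(
                  ~~~~~~~~~~~~~~~~~^
        self.fun_wrapped, self.x, f0=self.f, **finite_diff_options
        ^^^^^^^^^^^^^^^^^^^^^^^^^^^^^^^^^^^^^^^^^^^^^^^^^^^^^^^^^^
    )
    ^
    J, _nfev = _dense_difference(fun_wrapped, x0, f0, h,
               ~~~~~~~~~~~~~~~~~^^^^^^^^^^^^^^^^^^^^^^^^
                             use_one_sided, method,
                             ^^^^^^^^^^^^^^^^^^^^^^
                             mf)
                             ^^^
    df = [f_eval - f0 for f_eval in f_evals]
                                    ^^^^^^^
    f = np.atleast_1d(self.fun(x, *self.args, **self.kwargs))
                      ~~~~~~~~^^^^^^^^^^^^^^^^^^^^^^^^^^^^^^
    return np.atleast_1d(self.fun(x))
                         ~~~~~~~~^^^
    return self.f(x, *self.args, **self.kwargs)
           ~~~~~~^^^^^^^^^^^^^^^^^^^^^^^^^^^^^^
  File "fit.py", line 11, in f
    b=proj(n,B)
  File "h.py", line 8, in proj
    K,A,t=cam(n);q=(np.atleast_2d(P)-t)@A@K.T;return q[:,:2]/q[:,2:]
          ~~~^^^
  File "h.py", line 5, in cam
    c=viewer.calibration(n);K=np.array([[c['fx'],0,c['cx']],[0,c['fy'],c['cy']],[0,0,1]])
ValueError: time passes only in moves, steps and waits
```

```bash
python3 - <<'E'
s=open('h.py').read()
s=s.replace("import numpy as np,cv2","import numpy as np,cv2,functools").replace("def cam(n):\n    c=viewer","@functools.lru_cache\ndef cam(n):\n    c=viewer")
open('h.py','w').write(s)
E
cat > p1.py <<'E'
from fit import *
fitbox('wood',(55,85,38),T([(77,394),(198,361),(213,434),(93,465)]),S([(408,402),(516,392),(564,515),(440,523)]),(456,43,38))
fitbox('wood top-only-z38',(55,85,38),T([(77,394),(198,361),(213,434),(93,465)]),[],(456,43,38))
fitbox('steel',(62,62,20),T([(484,140),(562,170),(533,249),(453,217)]),S([(213,142),(299,160),(251,214),(164,187)]),(615,-209,20))
fitbox('brass',(45,45,45),T([(697,190),(735,240),(682,272),(648,222)]),S([(256,42),(342,48),(286,62)]),(591,-341,45))
fitbox('mat',(110,80,8),T([(134,157),(243,161),(237,313),(125,309)]),S([(130,391),(341,408)]),(588,15,8))
fitbox('rest base',(84,36,5),T([(727,385),(781,383),(780,502),(727,504)]),[],(446,-382,5))
for nm,a,b in(('punch thin',(262,97),(46,366)),('punch thick',(364,108),(95,287)),('saddle far',(754,407),(482,55)),('saddle near',(754,489),(561,57)),('wood c',(145,413),(482,458))):
    p,r=tri({'top':T([a])[0],'side':S([b])[0]});print(nm,p.round(1),np.round(r,1))
for a,b in(((182,72),(57,195)),((107,255),(355,350)),((252,206),(285,157))):
    p,r=tri({'top':a,'side':b});print(p.round(),np.round(r,1))
s=ctrl.sense();print(s['time_s'],R.from_quat(s['ee_rot'],scalar_first=True).as_matrix().round(3))
E
python3 p1.py
```

```text
wood [464.   38.8  32.2] yaw 13.6 res 1.98
wood top-only-z38 [461.7  42.9   6.3] yaw 14.7 res 0.99
steel [ 617.7 -210.9   18.3] yaw 249.3 res 0.92
brass [ 590.6 -334.2   45.2] yaw 124.5 res 1.26
mat [588.3  17.8   3.6] yaw 358.5 res 0.76
rest base [ 444.1 -385.5    2.9] yaw 179.8 res 0.54
punch thin [687.3 -35.6   6.6] [0.6 0.6]
punch thick [ 679.4 -108.6    5. ] [0.4 0.4]
saddle far [ 471.1 -382.9   16.8] [1.2 1.2]
saddle near [ 416.4 -382.1   18.2] [2.9 2.9]
wood c [463.3  39.4  31. ] [0.6 0.6]
[878.  68. 141.] [2.2 2.2]
[399. 267.  73.] [5.5 5.5]
[ 518. -116.  134.] [16.1 16.1]
0.5 [[ 0.     0.404 -0.915]
 [ 0.    -0.915 -0.404]
 [-1.    -0.    -0.   ]]
```

Run:
```python
from fit import *
for n,z,t,s in(('wood',38,[(77,394),(198,361),(213,434),(93,465)],[(408,402),(516,392),(564,515),(440,523)]),('steel',20,[(484,140),(562,170),(533,249),(453,217)],[(213,142),(299,160),(251,214),(164,187)]),
('brass',45,[(697,190),(682,272)],[(256,42),(342,48)]),('brassB',45,[(735,240),(648,222)],[(256,42),(342,48)]),('mat',8,[(134,157),(243,161),(237,313),(125,309)],[]),('mat edge',8,[(134,157),(243,161)],[(130,391),(341,408)]),('rest',5,[(727,385),(781,383),(780,502),(727,504)],[]),('saddles',20,[(754,407),(754,489)],[(482,55),(561,57)]),('punch',6,[(262,97),(364,108)],[(46,366),(95,287)])):
    print(n,back('top',T(t),z).mean(0)[:2].round(1), back('side',S(s),z).mean(0)[:2].round(1) if s else '')
P=back('top',T([(77,394),(198,361),(213,434),(93,465)]),38);print('wood sides',np.linalg.norm(np.diff(P,axis=0),axis=1))
P=back('top',T([(484,140),(562,170),(533,249),(453,217)]),20);print('steel',np.linalg.norm(np.diff(P,axis=0),axis=1))
P=back('top',T([(134,157),(243,161),(237,313),(125,309)]),8);print('mat',np.linalg.norm(np.diff(P,axis=0),axis=1))
P=back('top',T([(697,190),(735,240),(682,272),(648,222)]),45);print('brass',np.linalg.norm(np.diff(P,axis=0),axis=1))
```

```text
wood [462.6  38.1] [464.6  45.3]
steel [ 617.4 -210.6] [ 617.2 -208.4]
brass [ 590.5 -333.6] [ 591.2 -331.8]
brassB [ 590.5 -334.9] [ 591.2 -331.8]
mat [587.6  17.3] 
mat edge [641.6  15.7] [586.6 -17.2]
rest [ 444.2 -385.1] 
saddles [ 441.8 -382. ] [ 445.9 -377.5]
punch [683.2 -72.1] [683.3 -71.8]
wood sides [85.53176408 50.83609255 84.24169928]
steel [58.75768286 59.43783792 60.34239749]
mat [ 77.4873291  107.93958048  79.02222289]
brass [42.92430385 42.7714962  41.27824317]
```

```bash
cat > plan.py <<'E'
import sys;from h import *
# usage: plan.py x y z jawdeg  (prints shift in tool axes, rotvec deg)
def plan(x,y,z,j):
    s=ctrl.sense();A=R.from_quat(s['ee_rot'],scalar_first=True).as_matrix();c=np.radians(j)
    Y=np.array([np.cos(c),np.sin(c),0]);X=np.array([0,0,-1.]);B=np.c_[X,Y,np.cross(X,Y)]
    print('t',s['time_s'],'at',s['eef_pos'].round(1),'jaw',np.degrees(np.arctan2(A[1,1],A[0,1])).round(2),'F',s['force'].round(1),'w',(s['grip_width']*85).round(1))
    print('shift',(A.T@(np.array([x,y,z])-s['eef_pos'])).round(1),'rot',np.degrees(R.from_matrix(A.T@B).as_rotvec()).round(2),'q6',np.degrees(s['joints'][[0,5]]).round(0))
if len(sys.argv)>4: plan(*map(float,sys.argv[1:5]))
E
python3 plan.py 463 40 200 14
```

```text
Traceback (most recent call last):
  File "plan.py", line 8, in <module>
    if len(sys.argv)>4: plan(*map(float,sys.argv[1:5]))
                        ~~~~^^^^^^^^^^^^^^^^^^^^^^^^^^^
  File "plan.py", line 6, in plan
    print('t',s['time_s'],'at',s['eef_pos'].round(1),'jaw',np.degrees(np.arctan2(A[1,1],A[0,1])).round(2),'F',s['force'].round(1),'w',(s['grip_width']*85).round(1))
                                                                                                                                      ^^^^^^^^^^^^^^^^^^^^^^^^^^
AttributeError: 'float' object has no attribute 'round'
```

```bash
sed -i "s/(s\['grip_width'\]\*85).round(1)/round(s['grip_width']*85,1)/" plan.py; python3 plan.py 463 40 200 14
```

```text
t 0.5 at [ 212.1 -480.3  231.3] jaw -66.18 F [ 0.5 -1.2  0.7] w 84.9
shift [  31.3 -374.6 -439.7] rot [-80.18  -0.     0.  ] q6 [-79. -13.]
```

Request:
carry_out([
  [-1,0,-38,-44,-9,0,0],
  [-1,0,-76,-88,-18,0,0],
  [-1,0,-114,-132,-27,0,0],
  [-1,0,-152,-176,-36,0,0],
  [-1,0,-190,-220,-45,0,0],
])

```text
time_s: 1.12
eef_pos: [337.0, -215.9, 231.5]
ee_rot: [0.401, 0.582, 0.401, -0.582]
force: [1.4, -0.5, 0.6]
grip_width: 1.001
```

```bash
python3 plan.py 463 40 90 14
```

```text
t 1.125 at [ 337.  -215.9  231.5] jaw -20.91 F [ 1.4 -0.5  0.6] w 85.1
shift [ 141.5   26.2 -284.1] rot [-3.491e+01  3.000e-02 -3.000e-02] q6 [-50. -29.]
```

Request:
carry_out([
  [-1,4,5,-58,-7,0,0],
  [-1,12,10,-116,-14,0,0],
  [-1,30,16,-174,-21,0,0],
  [-1,52,21,-230,-28,0,0],
  [-1,77,26,-283,-35,0,0],
])

```text
time_s: 1.75
eef_pos: [463.9, 38.8, 154.0]
ee_rot: [0.558, 0.435, 0.557, -0.435]
force: [0.5, -1.5, 0.4]
grip_width: 1.002
```

```bash
python3 plan.py 463 40 7 14
```

```text
t 1.75 at [463.9  38.8 154. ] jaw 14.08 F [ 0.5 -1.5  0.4] w 85.2
shift [147.   -0.8  -1.5] rot [ 0.08  0.04 -0.08] q6 [-10. -24.]
```

Request:
carry_out([
  [-1,40,0,-1,0,0,0],
  [-1,80,0,-1,0,0,0],
  [-1,115,-1,-1,0,0,0],
  [-1,138,-1,-1,0,0,0],
  [-1,147,-1,-1,0,0,0],
])

```text
time_s: 2.38
eef_pos: [461.4, 37.7, 6.4]
ee_rot: [0.556, 0.436, 0.557, -0.436]
force: [0.3, -0.3, 0.3]
grip_width: 1.001
```

Request:
carry_out([
  [1,0,0,0,0,0,0],
  [1,0,0,0,0,0,0],
  [1,0,0,0,0,0,0],
  [1,0,0,0,0,0,0],
  [1,0,0,0,0,0,0],
], newtons=40)

```text
time_s: 3.0
eef_pos: [462.6, 37.5, 8.4]
ee_rot: [0.557, 0.437, 0.556, -0.436]
force: [-1.0, 0.2, 6.8]
grip_width: 0.638
```

```bash
python3 - <<'E'
from h import *
a=crop(grab('top',2),150,180,270,270,5);b=crop(grab('side',2),230,200,350,290,5)
cv2.imwrite('pics/g1.png',np.r_[grid(a,150,180,5)[100:],b[:250]])
E
python3 plan.py 463 40 100 88.5
```

```text
t 3.2 at [462.6  37.5   8.4] jaw 13.83 F [0.1 0.5 6.4] w 54.3
shift [-91.6   1.2  -2.2] rot [-7.467e+01  1.200e-01 -7.000e-02] q6 [-10. -24.]
```

View pics/g1.png

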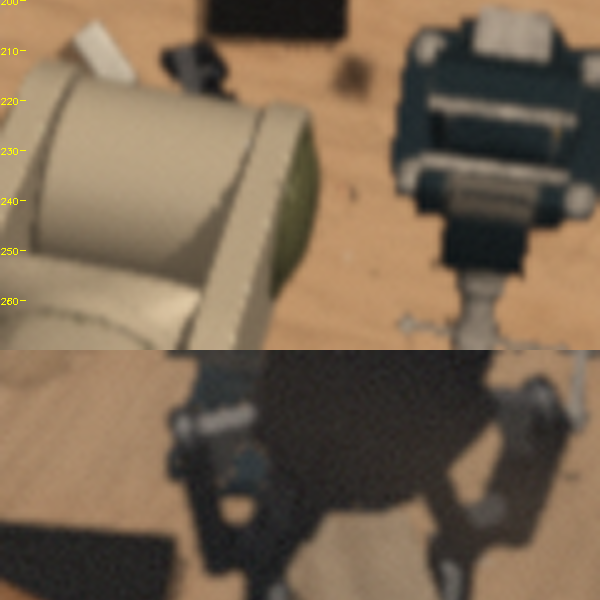

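Request:
carry_out([
  [1,-10,0,0,0,0,0],
  [1,-30,0,0,0,0,0],
  [1,-55,0,0,-7,0,0],
  [1,-75,0,0,-16,0,0],
  [1,-85,0,0,-25,0,0],
])

```text
time_s: 3.82
eef_pos: [462.0, 37.6, 93.9]
ee_rot: [0.639, 0.304, 0.638, -0.304]
force: [0.7, -0.1, -2.5]
grip_width: 0.639
```

```bash
python3 plan.py 588 17 60 88.5
```

```text
t 3.825 at [462.   37.6  93.9] jaw 39.13 F [ 0.7 -0.1 -2.5] w 54.3
shift [34.1 84.7 95.4] rot [-4.937e+01  1.000e-01 -3.000e-02] q6 [-10. -49.]
```

Request:
carry_out([
  [1,0,17,19,-10,0,0],
  [1,0,34,38,-20,0,0],
  [1,5,51,57,-30,0,0],
  [1,15,68,76,-40,0,0],
  [1,25,85,95,-49.4,0,0],
])

```text
time_s: 4.45
eef_pos: [588.3, 16.8, 67.6]
ee_rot: [0.707, 0.009, 0.707, -0.009]
force: [0.2, 0.3, -2.1]
grip_width: 0.636
```

Request:
carry_out([
  [1,0,0,0,0,0,0],
  [1,0,0,0,0,0,0],
  [1,0,0,0,0,0,0],
  [1,0,0,0,0,0,0],
  [1,0,0,0,0,0,0],
])

```text
time_s: 5.08
eef_pos: [587.5, 16.9, 67.5]
ee_rot: [0.707, 0.011, 0.707, -0.011]
force: [-0.2, -1.0, -2.0]
grip_width: 0.637
```

```bash
python3 plan.py 588 17 17 88.5
python3 - <<'E'
from h import *
a=crop(grab('top',3),160,130,280,220,5);b=crop(grab('side',3),190,200,310,290,5)
cv2.imwrite('pics/g2.png',np.r_[grid(a,160,130,5)[:300],grid(b,190,200,5)[:300]])
E
```

```text
t 5.075 at [587.5  16.9  67.5] jaw 88.21 F [-0.2 -1.  -2. ] w 54.1
shift [50.5  0.1  0.5] rot [-0.29  0.01  0.  ] q6 [-10. -98.]
```

View pics/g2.png

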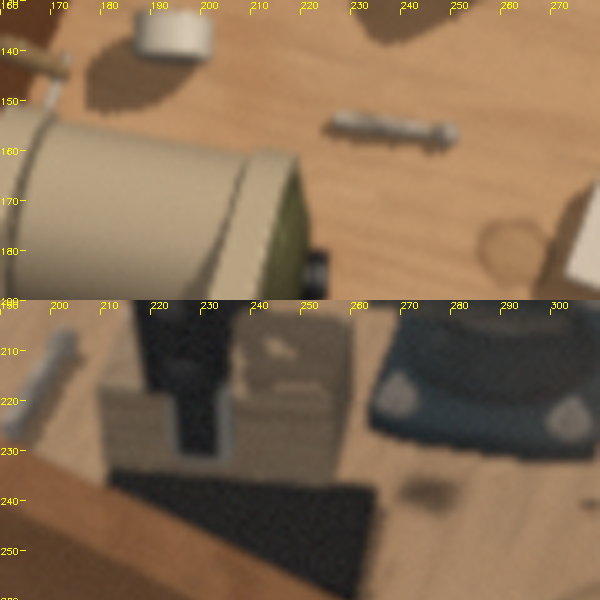

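The side view shows the block hanging square over the mat, with its front face spanning columns 210–257 and the pad at 224–236. So the block is offset along its length. I'll quantify that.

Run:
```python
from h import *
for c in(587.5,581.5): print(c,proj('side',box(c,16.9,59.1,np.radians(-91.8),55,85,38)).round(1).tolist())
print('pads',proj('side',[[598.5,44.9,65],[576.5,44.9,65]]).round(1))
print('mat',proj('side',box(588,17.3,0,np.radians(-1.5),110,80,8)).round(1).tolist())
```

```text
587.5 [[254.5, 236.5], [258.8, 217.8], [215.0, 214.3], [207.9, 232.5], [254.1, 219.5], [258.6, 201.3], [213.5, 198.0], [206.2, 215.7]]
581.5 [[257.8, 236.7], [261.9, 218.0], [218.0, 214.5], [211.2, 232.7], [257.6, 219.7], [261.8, 201.5], [216.7, 198.2], [209.5, 215.9]]
pads [[225.2 231.7]
 [237.4 232.5]]
mat [[265.8, 238.0], [212.1, 233.6], [202.1, 260.9], [260.5, 266.3], [265.8, 234.9], [211.8, 230.5], [201.7, 257.8], [260.5, 263.1]]
```

Run:
```python
from h import *
d=np.load('im0.npz');s=d['s']
print('side', back('side',np.array([(212.4,232.6),(265.1,236.9)])+[1,-.3],8).round(1).tolist())
# mat dark segmentation, top
t=d['t'];m=(t.max(2)<60).astype(np.uint8);m[:,:185]=0;m[:,225:]=0;m[:160]=0;m[212:]=0
c=max(cv2.findContours(m,0,1)[0],key=cv2.contourArea);r=cv2.minAreaRect(c);b=cv2.boxPoints(r);print(r);print(back('top',b,8).round(1).tolist())
# rotated-wood seen now in top? tools to fix top-cam bias: punch/gripper
cv2.imwrite('pics/x.png',np.r_[grid(crop(t,180,150,270,220,6),180,150,6)])
print(s[225:245,235].max(1), s[225:245,250].max(1))
```

```text
side [[637.5, -18.9, 8.0], [530.9, -16.3, 8.0]]
((205.44482421875, 188.43792724609375), (27.129575729370117, 37.464656829833984), 3.3664605617523193)
[[536.2, 58.7, 8.0], [642.4, 54.8, 8.0], [638.6, -22.2, 8.0], [532.4, -17.8, 8.0]]
[155 155 155 158 157 161 160 159 147 101  56  36  33  34  35  34  36  38
  32  37] [159 158 158 157 157 157 157 161 160 147 114  70  38  33  36  37  38  38
  37  36]
```

```bash
python3 plan.py 592.8 21.2 18.5 88.1
```

```text
t 5.375 at [587.6  16.9  67.3] jaw 88.22 F [ 0.1 -0.2 -1.5] w 54.0
shift [48.8  4.5  5.1] rot [ 0.12 -0.   -0.  ] q6 [-10. -98.]
```

Request:
carry_out([
  [1,5,4.5,5,0,0,0],
  [1,20,4.5,5,0,0,0],
  [1,34,4.5,5,0,0,0],
  [1,44,4.5,5,0,0,0],
  [1,48.5,4.5,5,0,0,0],
])

```text
time_s: 6.0
eef_pos: [592.4, 21.2, 17.8]
ee_rot: [0.707, 0.011, 0.707, -0.011]
force: [1.4, 0.1, -2.1]
grip_width: 0.635
```

Request:
carry_out([
  [1,0,0,0,0,0,0],
  [1,1,0,0,0,0,0],
  [1,2,0,0,0,0,0],
  [1,2.5,0,0,0,0,0],
  [1,2.5,0,0,0,0,0],
])

```text
time_s: 6.62
eef_pos: [592.8, 21.2, 16.5]
ee_rot: [0.707, 0.011, 0.707, -0.011]
force: [-0.5, -0.4, 1.0]
grip_width: 0.636
```

```bash
python3 plan.py 592.8 21.2 16 88.1
python3 - <<'E'
from h import *
b=crop(grab('side',3),190,190,310,290,6)
cv2.imwrite('pics/g3.png',grid(b,190,190,6))
E
```

```text
t 6.625 at [592.8  21.2  16.5] jaw 88.22 F [-0.5 -0.4  1. ] w 54.0
shift [ 0.5 -0.  -0. ] rot [0.12 0.01 0.  ] q6 [ -9. -97.]
```

View pics/g3.png

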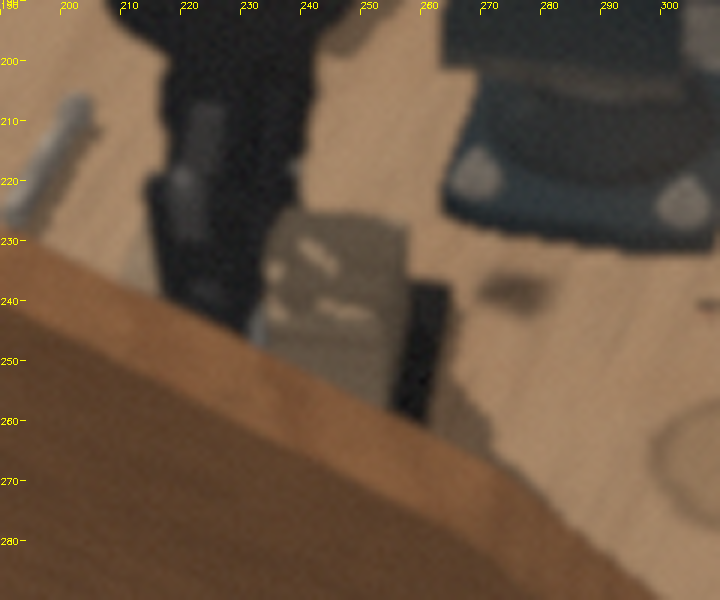

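The block touches the mat, with about 6 px (≈12 mm) of mat showing to its right as intended. Next: release, rise, and move toward the steel plate.

Request:
carry_out([
  [-1,0,0,0,0,0,0],
  [-1,0,0,0,0,0,0],
  [-1,0,0,0,0,0,0],
  [-1,-40,0,0,0,0,0],
  [-1,-100,0,0,0,0,0],
])

```text
time_s: 7.4
eef_pos: [591.8, 21.3, 116.1]
ee_rot: [0.706, 0.011, 0.708, -0.011]
force: [0.9, -1.5, -0.8]
grip_width: 0.997
```

```bash
python3 plan.py 617 -209 120 69.3;python3 plan.py 617 -209 120 159.3
```

```text
t 7.4 at [591.8  21.3 116.1] jaw 88.22 F [ 0.9 -1.5 -0.8] w 84.7
shift [  -4.1 -229.4   32.3] rot [ 1.892e+01 -2.100e-01  1.000e-02] q6 [ -9. -97.]
t 7.4 at [591.8  21.3 116.1] jaw 88.22 F [ 0.9 -1.5 -0.8] w 84.7
shift [  -4.1 -229.4   32.3] rot [-71.08  -0.17  -0.15] q6 [ -9. -97.]
```

Request:
carry_out([
  [-1,-40,-20,20,4,0,0],
  [-1,-60,-75,32,8,0,0],
  [-1,-60,-130,32,12,0,0],
  [-1,-50,-185,32,16,0,0],
  [-1,-25,-229,32,19,0,0],
])

```text
time_s: 8.02
eef_pos: [617.8, -211.1, 142.0]
ee_rot: [0.696, 0.128, 0.694, -0.129]
force: [0.3, 1.0, -0.8]
grip_width: 0.998
```

```bash
python3 plan.py 617 -209 0 69.3
python3 - <<'E'
from h import *
t=grab('top',4);s=grab('side',4);np.savez('im1.npz',t=t,s=s)
cv2.imwrite('pics/g4.png',np.c_[grid(crop(t,180,150,240,230,6),180,150,6),grid(crop(s,200,190,270,270,6),200,190,6)])
E
```

```text
t 8.025 at [ 617.8 -211.1  142. ] jaw 69.06 F [ 0.3  1.  -0.8] w 84.8
shift [142.    1.7  -1.9] rot [-0.24  0.16  0.03] q6 [-29. -98.]Traceback (most recent call last):
  File "<stdin>", line 3, in <module>
    res = self.concatenate(tuple(objs), axis=axis)
ValueError: all the input array dimensions except for the concatenation axis must match exactly, but along dimension 1, the array at index 0 has size 360 and the array at index 1 has size 420
```

Run:
```python
from h import *
d=np.load('im1.npz')
cv2.imwrite('pics/g4.png',np.hstack([grid(crop(d['t'],180,150,240,230,6),180,150,6),grid(crop(d['s'],200,190,270,270,6),200,190,6)]))
```

```text
(no output)
```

View pics/g4.png

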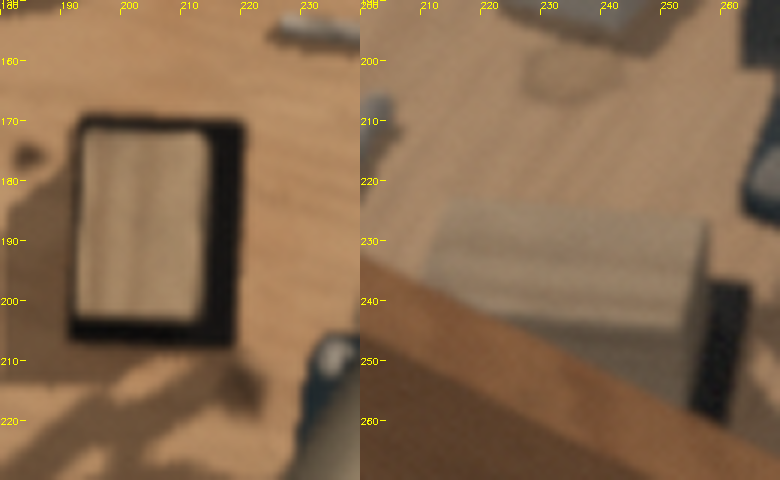

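The top view shows the block's top face at (193.5,171)–(212,203.5) inside the mat outline (193,169.5)–(218.5,207.5). It looks displaced to the left, so I'll compare both at their own heights.

```bash
cat > cmp.py <<'E'
from h import *
def ang(b): # long-axis dir of 4 cyclic corners
    e=(b[1]-b[0])+(b[2]-b[3]);f=(b[2]-b[1])+(b[3]-b[0]);return [np.degrees(np.arctan2(v[1],v[0])).round(1) for v in(e,f)],np.linalg.norm(e)/2,np.linalg.norm(f)/2
def show(n,c,px,z):
    b=back(c,np.array(px)-.42,z);print(n,c,b.mean(0).round(1),*ang(b))
E
python3 - <<'E'
from cmp import *
d=np.load('im1.npz');t=d['t']
show('mat','top',[(193,169.5),(220.5,170.5),(218.5,207.5),(190.5,206.5)],8)
show('wood','top',[(193.3,171),(214.2,172),(212,203.5),(191.3,203)],46)
show('wood','side',[(212,224.5),(257.5,226.5),(255,245),(211,241)],46)
# pixel profiles through middle
for r in(180,188,196): print(t[r,186:224].mean(1).astype(int))
for c in(198,204,210): print(t[164:212,c].mean(1).astype(int))
E
```

```text
mat top [588.4  19.1   8. ] [np.float64(-91.6), np.float64(177.6)] 78.61365628904802 105.19763005453817
wood top [588.5  22.2  46. ] [np.float64(-91.6), np.float64(177.4)] 57.02014878219416 87.39016590861903
wood side [587.8  26.   46. ] [np.float64(179.9), np.float64(95.5)] 83.85056099632565 50.22604467065673
[111 104  91  82  81  74  57  74 122 128 119 119 125 131 133 131 127 122
 122 123 127 133 134 136 137 135 128 110  83  41  20  21  21  29  68 116
 133 135]
[ 87  86  85  84  82  72  68 103 116 114 116 120 128 132 133 128 121 119
 121 125 125 127 132 132 134 136 128  94  56  30  22  20  22  41  83 125
 137 137]
[ 77  77  77  77  74  60  73 120 125 114 117 124 130 132 131 127 123 124
 127 129 132 135 136 134 132 131 118  88  43  23  20  20  25  61 117 136
 138 138]
[137 136 134 126 101  60  37  58  93 111 115 117 120 121 122 123 125 126
 127 124 126 126 128 128 128 127 126 127 129 129 130 130 130 131 132 131
 131 123  86  40  14  11  22  46  65  73  76  77]
[133 136 136 131 109  68  36  50  91 115 119 121 121 120 121 121 122 121
 119 120 120 121 119 120 121 122 123 125 126 128 128 127 127 126 128 128
 129 125  97  52  20  11  19  36  62  80 101 119]
[131 133 136 137 127  89  42  51 104 131 134 134 133 134 136 137 137 137
 137 134 133 134 132 133 134 133 133 133 133 133 131 133 132 133 132 134
 134 131 108  67  29  15  18  33  63  95 115 112]
```

Run:
```python
from cmp import *
print('mat',back('top',(205.5,188.05),8),'wood',back('top',(202.6,186.95),46), 'wood bottom right edge', back('top',[(214.4,188),(219.7,188)],8))
print(proj('top',[[588,20,8],[588,20,46]]))
s=np.load('im1.npz')['s']
for c in (235,245,252): print(c,s[215:262,c].mean(1).astype(int))
for r in (228,236,242,250): print(r,s[r,205:275].mean(1).astype(int))
```

```text
mat [[588.30475301  18.23656446   8.        ]] wood [[588.40880821  21.37937062  46.        ]] wood bottom right edge [[588.66939502  -6.94991773   8.        ]
 [588.80201863 -21.95214477   8.        ]]
[[204.87490484 188.15183151]
 [203.10071199 187.10319008]]
235 [133 132 130 128 130 130 132 132 130 129 127 127 128 125 122 123 119 119
 120 124 127 127 123 119 114 115 117 116 100  82  77  75  80  82  85  85
  84  81  81  83  88  89  89  86  86  89  93]
245 [134 134 136 135 136 134 134 135 133 133 128 127 128 128 127 125 126 123
 121 123 124 127 126 123 117 115 117 122 115  97  82  77  76  80  82  80
  79  82  85  88  90  90  91  91  93  93  92]
252 [134 132 132 133 132 129 129 131 130 130 127 127 130 130 129 127 126 123
 120 119 120 125 125 126 120 116 113 115 112 100  87  79  77  79  82  81
  79  78  81  82  83  83  84  86  89  92  91]
228 [132 132 132 130 135 136 137 131 126 125 124 123 125 123 122 123 125 126
 126 127 130 129 129 129 129 128 127 126 126 126 125 125 126 129 125 126
 126 127 127 126 128 127 128 130 129 128 129 130 129 129 130 120 104 114
 126 130 127 129 131 128 12
[... 205 characters left out ...]
 127 128 126 128 128 125 126 125 123 115  91  70  68  74
  81  83  87  92  98 106 117 125 124 125 116 105  96  87  83  82]
242 [ 94  97  96  97  96  96  90  89  87  86  87  86  88  90  94  98 100 100
 103 103 102 101 104 105 104 106 108 111 113 115 116 117 118 119 118 117
 121 122 122 121 122 123 121 123 121 120 118 115  99  77  66  61  54  40
  29  32  35  34  31  51  67  77  76  76  75  80  79  78  83  91]
250 [ 65  66  66  70  73  78  82  85  87  87  87  86  88  87  90  91  89  90
  92  93  93  95  93  92  95  95  93  91  88  84  85  85  84  85  81  81
  82  81  81  79  80  80  82  80  80  82  81  81  75  68  58  44  27  23
  23  24  25  38  59  80  99 117 125 120 107  96  88  82  80  80]
```

The top view agrees with the robot on the wood's place (y≈21.3) but puts the mat centre at about (588.3, 18.3). The wood is therefore about 3 mm off in y, so I'll regrip and nudge it.

```bash
python3 plan.py 588.5 21.2 95 88.2
```

```text
t 8.425 at [ 618.1 -207.5  142.2] jaw 69.33 F [-0.2  0.8 -1.2] w 84.9
shift [  47.1  203.5 -108.5] rot [-18.87   0.07   0.02] q6 [-29. -98.]
```

Request:
carry_out([
  [-1,-20,40,-22,-4,0,0],
  [-1,-30,85,-45,-8,0,0],
  [-1,-25,130,-69,-12,0,0],
  [-1,0,170,-91,-16,0,0],
  [-1,35,203.5,-108.5,-18.9,0,0],
])

```text
time_s: 9.05
eef_pos: [588.5, 22.7, 107.2]
ee_rot: [0.708, 0.01, 0.706, -0.01]
force: [-0.1, -0.5, 0.4]
grip_width: 0.996
```

Request:
carry_out([
  [-1,0,0,0,0,0,0],
  [-1,30,0,0,0,0,0],
  [-1,60,0,0,0,0,0],
  [-1,83,0,0,0,0,0],
  [-1,91,0,0,0,0,0],
])

```text
time_s: 9.68
eef_pos: [588.6, 19.8, 15.3]
ee_rot: [0.707, 0.012, 0.707, -0.012]
force: [0.6, 0.3, -0.7]
grip_width: 1.004
```

```bash
python3 plan.py 588.5 21.2 17 88.2
```

```text
t 9.675 at [588.6  19.8  15.3] jaw 88.11 F [ 0.6  0.3 -0.7] w 85.3
shift [-1.8  1.4 -0.1] rot [-0.09 -0.    0.  ] q6 [ -9. -98.]
```

Request:
carry_out([
  [1,0,1,0,0,0,0],
  [1,0,1,0,0,0,0],
  [1,0,1,0,0,0,0],
  [1,0,1,0,0,0,0],
  [1,-4,1,0,0,0,0],
])

```text
time_s: 10.3
eef_pos: [588.4, 21.1, 19.7]
ee_rot: [0.707, 0.012, 0.707, -0.012]
force: [-0.6, -0.3, -1.7]
grip_width: 0.638
```

```bash
python3 plan.py 588.4 18.4 18 88
```

```text
t 10.3 at [588.4  21.1  19.7] jaw 88.12 F [-0.6 -0.3 -1.7] w 54.2
shift [ 1.7 -2.7  0.1] rot [0.12 0.01 0.  ] q6 [ -9. -97.]
```

Request:
carry_out([
  [1,0,-2.7,0,0,0,0],
  [1,1,-2.7,0,0,0,0],
  [1,2.5,-2.7,0,0,0,0],
  [1,3.5,-2.7,0,0,0,0],
  [1,3.8,-2.7,0,0,0,0],
])

```text
time_s: 10.92
eef_pos: [588.2, 18.4, 16.7]
ee_rot: [0.707, 0.011, 0.707, -0.012]
force: [-8.3, -0.3, 14.9]
grip_width: 0.637
```

Request:
carry_out([
  [-1,0,0,0,0,0,0],
  [-1,0,0,0,0,0,0],
  [-1,0,0,0,0,0,0],
  [-1,-50,0,0,0,0,0],
  [-1,-110,0,0,0,0,0],
])

```text
time_s: 11.55
eef_pos: [587.7, 18.5, 125.9]
ee_rot: [0.706, 0.012, 0.708, -0.011]
force: [0.9, -0.2, 0.9]
grip_width: 0.999
```

```bash
python3 plan.py 617.5 -209.5 120 69.3
```

```text
t 11.55 at [587.7  18.5 125.9] jaw 88.12 F [ 0.9 -0.2  0.9] w 84.9
shift [   5.7 -226.9   37.3] rot [18.82 -0.15  0.  ] q6 [-10. -98.]
```

Request:
carry_out([
  [-1,-40,-30,20,4,0,0],
  [-1,-50,-85,37,8,0,0],
  [-1,-50,-140,37,12,0,0],
  [-1,-30,-190,37,16,0,0],
  [-1,5,-227,37.3,18.8,0,0],
])

```text
time_s: 12.18
eef_pos: [618.4, -212.2, 120.7]
ee_rot: [0.696, 0.128, 0.695, -0.128]
force: [0.0, -0.1, 0.4]
grip_width: 1.004
```

```bash
python3 - <<'E'
from h import *
t=grab('top',4)
for r in(180,188,196): print(t[r,188:224].mean(1).astype(int))
for c in(198,204,210): print(t[164:212,c].mean(1).astype(int))
E
python3 plan.py 617.5 -209.5 3 69.3
```

```text
[110  93  86  76  53  32  71 124 129 119 117 124 130 132 130 127 121 121
 123 126 132 136 136 136 136 131 116  86  41  21  19  30  68 118 132 136]
[ 85  84  82  69  42  43  85 112 115 115 119 127 133 133 129 122 116 120
 124 125 127 131 133 133 134 125  91  56  30  21  21  40  85 124 136 137]
[ 79  78  73  56  33  64 118 124 117 116 122 128 131 132 128 123 124 127
 130 132 133 133 133 133 133 124  89  44  24  19  25  61 116 136 138 137]
[138 136 134 125  99  60  31  44  83 107 114 116 117 118 118 118 117 119
 118 119 118 118 118 120 119 120 121 120 120 121 122 122 122 125 124 123
 124 118  88  45  19  11  22  46  65  73  76  78]
[135 136 136 130 109  68  33  51 101 121 124 122 122 121 121 122 121 121
 122 121 120 120 118 116 116 119 121 121 123 123 125 125 124 123 124 124
 123 121 105  68  29  13  17  36  61  74  76  75]
[132 133 136 136 126  87  42  40  84 117 128 129 130 129 132 134 136 137
 136 135 134 133 134 132 133 131 132 132 131 131 132 133 133 134 134 136
 134 129 112  73  32  15  16  31  63  93 107  97]
t 12.375 at [ 618.  -209.7  120.1] jaw 69.3 F [0.5 0.  0.9] w 85.1
shift [ 1.171e+02 -1.000e-01 -4.000e-01] rot [ 0.   -0.06 -0.03] q6 [-29. -98.]
```

Request:
carry_out([
  [-1,35,0,0,0,0,0],
  [-1,70,0,0,0,0,0],
  [-1,100,0,0,0,0,0],
  [-1,112,0,0,0,0,0],
  [-1,117,0,0,0,0,0],
])

```text
time_s: 13.0
eef_pos: [618.9, -209.2, 4.4]
ee_rot: [0.696, 0.126, 0.695, -0.127]
force: [0.0, 0.6, 0.1]
grip_width: 1.005
```

Request:
carry_out([
  [1,0,0,0,0,0,0],
  [1,0,0,0,0,0,0],
  [1,0,0,0,0,0,0],
  [1,0,0,0,0,0,0],
  [1,0,0,0,0,0,0],
], newtons=60)

```text
time_s: 13.62
eef_pos: [618.9, -210.0, 5.3]
ee_rot: [0.697, 0.127, 0.695, -0.127]
force: [-1.4, 0.3, 6.1]
grip_width: 0.708
```

```bash
python3 plan.py 617.5 -209.5 100 69.3
python3 - <<'E'
from h import *
cv2.imwrite('pics/g5.png',grid(crop(grab('side',3),190,110,310,210,6),190,110,6))
E
```

```text
t 13.625 at [ 618.9 -210.     5.3] jaw 69.33 F [-1.4  0.3  6.1] w 60.2
shift [-94.7  -0.   -1.3] rot [0.03 0.15 0.02] q6 [-29. -98.]
```

View pics/g5.png

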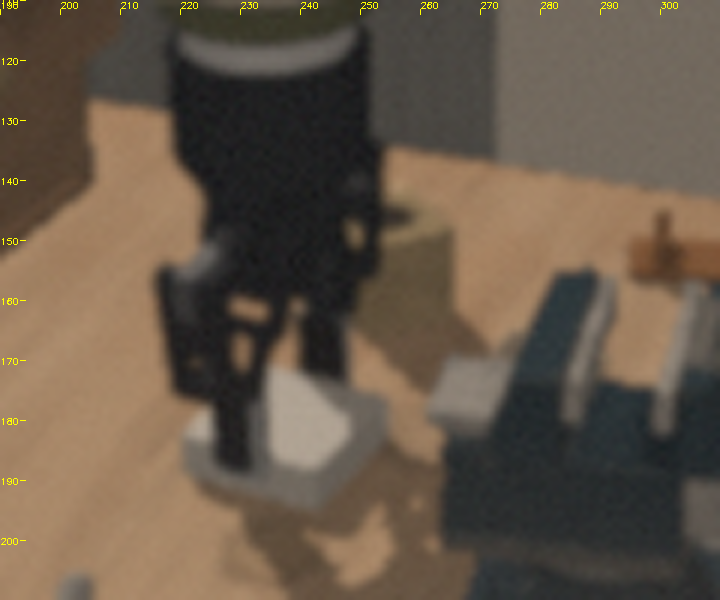

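The pads hold the plate by about 10 mm of its thickness. The front face spans columns 219.5–242.5 and the pad 225.5–233.7, so I'll check the offset along the face numerically.

Run:
```python
from h import *
c=np.array([618.9,-210.0]);a=np.radians(69.33);j=np.array([np.cos(a),np.sin(a)]);n=np.array([-j[1],j[0]])
for k in(0,-5,5): 
    p=c+k*n;print(k,proj('side',box(*p,0,a,62,62,20)).round(1).tolist())
print('pad',proj('side',[[*(c+31*j+k*n),12] for k in(-11,11)]).round(1), n)
print('top pred',proj('top',box(*c,0,a,62,62,20)[4:]).round(1).tolist())
```

```text
0 [[232.6, 176.1], [219.6, 188.2], [242.3, 194.6], [254.6, 181.9], [232.3, 169.2], [219.1, 181.2], [242.0, 187.4], [254.5, 174.9]]
-5 [[230.9, 175.7], [217.9, 187.7], [240.5, 194.1], [252.8, 181.4], [230.5, 168.8], [217.3, 180.7], [240.2, 186.9], [252.6, 174.4]]
5 [[234.4, 176.6], [221.4, 188.7], [244.2, 195.2], [256.4, 182.4], [234.0, 169.7], [220.9, 181.7], [244.0, 188.0], [256.3, 175.4]]
pad [[226.6 186. ]
 [234.7 188.3]] [-0.93562898  0.352985  ]
top pred [[300.6, 171.3], [280.1, 163.4], [272.2, 183.9], [292.8, 191.8]]
```

Request:
carry_out([
  [1,-6,0,0,0,0,0],
  [1,-25,0,0,0,0,0],
  [1,-60,0,0,0,0,0],
  [1,-105,0,0,0,0,0],
  [1,-135,15,0,0,0,0],
])

```text
time_s: 14.4
eef_pos: [623.6, -196.5, 141.9]
ee_rot: [0.697, 0.127, 0.695, -0.128]
force: [0.5, -0.1, -4.9]
grip_width: 0.704
```

```bash
python3 plan.py 590.2 18.4 100 88
```

```text
t 14.4 at [ 623.6 -196.5  141.9] jaw 69.25 F [ 0.5 -0.1 -4.9] w 59.9
shift [  41.5  189.1 -107.5] rot [-18.75   0.16   0.06] q6 [-28. -97.]
```

Request:
carry_out([
  [1,0,36,-20,-4,0,0],
  [1,0,75,-43,-8,0,0],
  [1,5,115,-65,-12,0,0],
  [1,15,155,-88,-16,0,0],
  [1,30,189,-107.5,-18.8,0,0],
])

```text
time_s: 15.02
eef_pos: [589.5, 20.8, 109.7]
ee_rot: [0.708, 0.011, 0.706, -0.011]
force: [1.5, 0.4, -4.6]
grip_width: 0.707
```

Request:
carry_out([
  [1,0,0,0,0,0,0],
  [1,10,0,0,0,0,0],
  [1,20,0,0,0,0,0],
  [1,30,0,0,0,0,0],
  [1,30,0,0,0,0,0],
])

```text
time_s: 15.65
eef_pos: [589.1, 18.8, 77.4]
ee_rot: [0.706, 0.012, 0.708, -0.012]
force: [-0.5, -0.5, -5.0]
grip_width: 0.705
```

```bash
python3 plan.py 590.2 18.4 51.5 88
python3 - <<'E'
from h import *
s=grab('side',3);np.savez('im2.npz',s=s)
cv2.imwrite('pics/g6.png',grid(crop(s,190,170,310,270,6),190,170,6))
E
```

```text
t 15.65 at [589.1  18.8  77.4] jaw 88.08 F [-0.5 -0.5 -5. ] w 59.9
shift [25.9 -0.4  1.1] rot [ 0.08 -0.12 -0.02] q6 [-10. -98.]
```

View pics/g6.png

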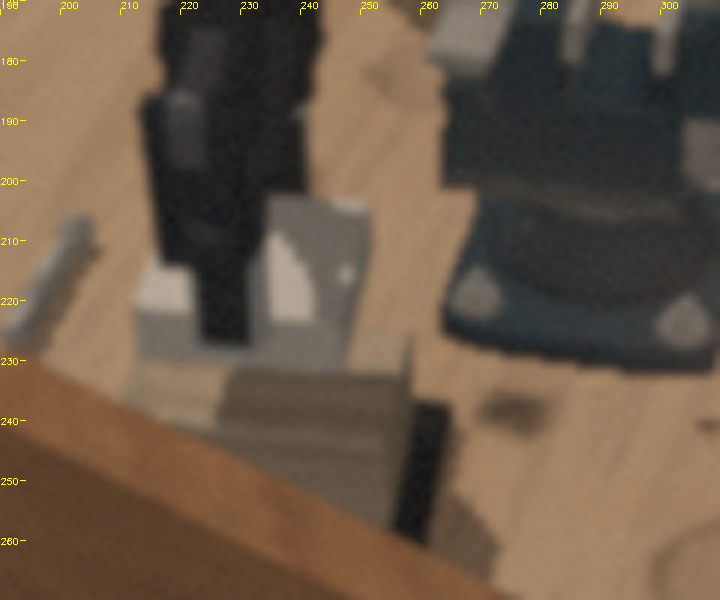

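The plate face spans columns 212.5–247.5 (centre 230) and the pad is centred near 228, so the plate sits about 3 mm toward −x of the TCP. I'll correct for that and lower it.

Request:
carry_out([
  [1,3,-0.4,2.3,0,0,0],
  [1,10,-0.4,2.3,0,0,0],
  [1,18,-0.4,2.3,0,0,0],
  [1,23,-0.4,2.3,0,0,0],
  [1,24,-0.4,2.3,0,0,0],
])

```text
time_s: 16.42
eef_pos: [591.7, 18.7, 54.0]
ee_rot: [0.707, 0.012, 0.707, -0.012]
force: [0.7, -0.4, -5.0]
grip_width: 0.702
```

Request:
carry_out([
  [1,0.5,0,0,0,0,0],
  [1,1,0,0,0,0,0],
  [1,1.5,0,0,0,0,0],
  [1,2,0,0,0,0,0],
  [1,2,0,0,0,0,0],
])

```text
time_s: 17.05
eef_pos: [591.9, 18.7, 52.5]
ee_rot: [0.707, 0.012, 0.707, -0.012]
force: [-1.1, 0.3, -4.1]
grip_width: 0.704
```

```bash
python3 plan.py 591.2 18.4 51.5 88
```

```text
t 17.05 at [591.9  18.7  52.5] jaw 88.12 F [-1.1  0.3 -4.1] w 59.9
shift [ 1.  -0.3 -0.7] rot [ 0.12 -0.   -0.  ] q6 [-10. -98.]
```

Request:
carry_out([
  [1,0.5,-0.3,-0.6,0,0,0],
  [1,1,-0.3,-0.6,0,0,0],
  [1,1.3,-0.3,-0.6,0,0,0],
  [1,1.6,-0.3,-0.6,0,0,0],
  [1,1.6,-0.3,-0.6,0,0,0],
])

```text
time_s: 17.68
eef_pos: [591.3, 18.4, 51.3]
ee_rot: [0.707, 0.012, 0.707, -0.012]
force: [-3.1, -0.7, 2.3]
grip_width: 0.702
```

Request:
carry_out([
  [-1,0,0,0,0,0,0],
  [-1,0,0,0,0,0,0],
  [-1,0,0,0,0,0,0],
  [-1,-40,0,0,0,0,0],
  [-1,-90,0,0,0,0,0],
])

```text
time_s: 18.3
eef_pos: [590.9, 18.4, 141.3]
ee_rot: [0.706, 0.012, 0.708, -0.011]
force: [0.8, -0.0, 0.7]
grip_width: 0.999
```

```bash
python3 plan.py 591 -333 120 34.5;python3 plan.py 591 -333 120 124.5
```

```text
t 18.3 at [590.9  18.4 141.3] jaw 88.12 F [ 0.8 -0.   0.7] w 84.9
shift [  21.2 -351.2   11.7] rot [ 5.362e+01 -1.000e-01  3.000e-02] q6 [-10. -98.]
t 18.3 at [590.9  18.4 141.3] jaw 88.12 F [ 0.8 -0.   0.7] w 84.9
shift [  21.2 -351.2   11.7] rot [-36.38  -0.09  -0.05] q6 [-10. -98.]
```

Request:
carry_out([
  [-1,-30,-50,2,10,0,0],
  [-1,-30,-110,4,20,0,0],
  [-1,-30,-170,6,30,0,0],
  [-1,-30,-230,8,40,0,0],
  [-1,-20,-290,10,50,0,0],
])

```text
time_s: 18.92
eef_pos: [592.0, -274.0, 161.7]
ee_rot: [0.636, 0.311, 0.634, -0.311]
force: [0.7, -0.2, 0.2]
grip_width: 1.0
```

```bash
python3 plan.py 591 -333 50 34.5
python3 - <<'E'
from h import *
t=grab('top',4);s=grab('side',4);np.savez('im3.npz',t=t,s=s)
cv2.imwrite('pics/g7.png',np.hstack([grid(crop(t,180,150,240,230,6),180,150,6),grid(crop(s,200,190,270,270,6),200,190,6)]))
E
```

```text
t 18.925 at [ 592.  -274.   161.7] jaw 37.79 F [ 0.7 -0.2  0.2] w 85.0
shift [111.8 -37.   45.8] rot [ 3.29  0.12 -0.05] q6 [-35. -73.]
```

View pics/g7.png

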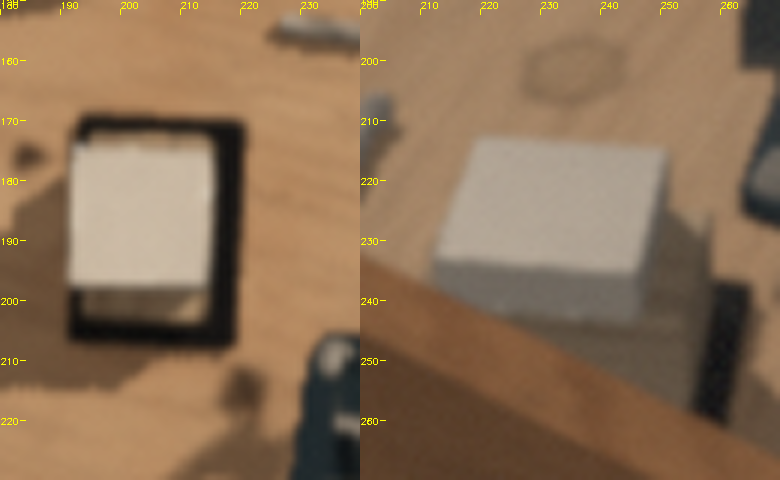

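The plate lies on the wood: top view (192,174)–(214,197.5), with wood showing at both ends. Profile edges will give the offset.

Run:
```python
from cmp import *
t=np.load('im3.npz')['t']
for r in(182,190): print(r,t[r,186:224].mean(1).astype(int))
for c in(198,204,210): print(c,t[166:212,c].mean(1).astype(int))
for r in(200,201,202): print(r,t[r,186:224].mean(1).astype(int))
print(proj('top',[[588.3,18.3,8],[588.3,18.3,46],[588.3,18.3,66]]))
print(proj('top',box(588.3,18.3,46,np.radians(-1.8),62,62,20)[4:]).round(1).tolist(),proj('top',box(588.3,18.3,8,np.radians(88.2),55,85,38)[4:]).round(1).tolist())
```

```text
182 [106  92  82  81  83 118 174 185 184 184 183 184 183 183 183 182 183 184
 183 183 183 183 183 182 182 181 185 187 182 121  48  21  21  33  74 121
 131 130]
190 [ 87  85  83  82  83 113 167 182 182 183 183 183 184 185 185 183 184 184
 185 185 183 183 183 182 181 182 180 178 153  88  35  22  24  47  93 125
 135 135]
198 [136 127 101  61  31  44  86 118 149 171 181 182 182 182 182 183 183 184
 184 182 183 182 183 183 184 185 183 183 183 184 176 133  84  72  72  69
  57  34  18  14  24  47  66  74  77  80]
204 [137 133 109  71  34  51 103 127 145 167 180 181 180 181 181 183 183 183
 183 183 183 184 184 183 185 184 183 183 184 185 180 140  89  73  72  72
  67  46  22  12  18  38  61  76  88 109]
210 [138 138 128  89  42  41  84 119 141 165 178 182 183 183 182 182 182 183
 181 182 181 181 181 182 181 181 181 181 183 182 172 135  93  83  96 115
 118  84  38  17  18  32  65  97 122 134]
200 [ 79  79  79  78  70  46  28  44  70  71  68  69  72  76  77  76  73  71
  72  74  76  78  79  84  96 115 122 105  76  38  20  21  27  69 124 139
 140 137]
201 [ 76  78  78  77  69  46  27  40  65  69  65  67  69  73  74  74  70  69
  72  76  77  79  83  95 115 129 126 100  67  34  22  21  30  73 125 139
 140 138]
202 [ 76  77  77  77  69  44  23  31  47  51  52  55  57  61  61  62  59  62
  67  70  73  78  90 102 118 124 116  87  55  30  22  22  31  75 126 138
 140 139]
[[205.47755619 188.0514763 ]
 [203.72356803 186.99950528]
 [202.75244031 186.41706223]]
[[213.7, 198.4], [214.8, 175.4], [191.9, 174.5], [190.6, 197.5]] [[214.5, 172.0], [194.5, 171.2], [192.9, 202.1], [213.0, 202.9]]
```

The plate is about 2.5 mm toward +x of the wood's centre. I'll mend it now with a short regrip before stacking the cube.

```bash
python3 plan.py 591 18.4 140 88.1
```

```text
t 19.325 at [ 592.2 -270.6  161.4] jaw 38.24 F [ 0.  -0.6 -0.5] w 84.8
shift [  21.3  177.9 -227.7] rot [-4.986e+01  3.000e-02 -0.000e+00] q6 [-35. -73.]
```

Request:
carry_out([
  [-1,0,36,-46,-10,0,0],
  [-1,0,72,-92,-20,0,0],
  [-1,0,108,-138,-30,0,0],
  [-1,0,144,-184,-40,0,0],
  [-1,15,178,-227.7,-49.9,0,0],
])

```text
time_s: 19.95
eef_pos: [591.5, 20.1, 147.3]
ee_rot: [0.708, 0.009, 0.706, -0.01]
force: [1.0, -0.3, 0.4]
grip_width: 1.003
```

Request:
carry_out([
  [-1,0,0,0,0,0,0],
  [-1,30,0,0,0,0,0],
  [-1,60,0,0,0,0,0],
  [-1,85,0,0,0,0,0],
  [-1,94,0,0,0,0,0],
])

```text
time_s: 20.58
eef_pos: [590.8, 17.1, 51.1]
ee_rot: [0.707, 0.012, 0.707, -0.012]
force: [0.1, -1.2, 0.1]
grip_width: 0.998
```

```bash
python3 plan.py 591 18.4 52 88.1
```

```text
t 20.575 at [590.8  17.1  51.1] jaw 87.99 F [ 0.1 -1.2  0.1] w 84.8
shift [-0.9  1.3  0.1] rot [-0.11 -0.08 -0.  ] q6 [-10. -98.]
```

Request:
carry_out([
  [1,0,1.3,0,0,0,0],
  [1,0,1.3,0,0,0,0],
  [1,0,1.3,0,0,0,0],
  [1,0,1.3,0,0,0,0],
  [1,-3,1.3,0,0,0,0],
])

```text
time_s: 21.2
eef_pos: [591.0, 18.6, 54.9]
ee_rot: [0.707, 0.012, 0.707, -0.012]
force: [0.7, -0.5, -5.1]
grip_width: 0.699
```

Request:
carry_out([
  [1,-1,0.2,-1,0,0,0],
  [1,-1,0.2,-2.4,0,0,0],
  [1,1,0.2,-2.4,0,0,0],
  [1,2.5,0.2,-2.4,0,0,0],
  [1,3,0.2,-2.4,0,0,0],
])

```text
time_s: 21.82
eef_pos: [588.7, 18.8, 53.4]
ee_rot: [0.707, 0.012, 0.707, -0.012]
force: [-10.1, 1.5, 15.2]
grip_width: 0.701
```

```bash
python3 plan.py 588.5 18.6 51.5 88.1
```

```text
t 21.825 at [588.7  18.8  53.4] jaw 88.04 F [-10.1   1.5  15.2] w 59.5
shift [ 1.9 -0.2 -0.2] rot [-0.06 -0.02  0.01] q6 [-10. -98.]
```

Request:
carry_out([
  [-1,0,0,0,0,0,0],
  [-1,0,0,0,0,0,0],
  [-1,0,0,0,0,0,0],
  [-1,-40,0,0,0,0,0],
  [-1,-95,0,0,0,0,0],
])

```text
time_s: 22.45
eef_pos: [588.3, 18.9, 147.0]
ee_rot: [0.706, 0.012, 0.708, -0.012]
force: [1.0, -0.2, -0.5]
grip_width: 1.001
```

Request:
carry_out([
  [-1,-20,-50,2,10,0,0],
  [-1,-20,-110,4,20,0,0],
  [-1,-20,-170,6,30,0,0],
  [-1,-20,-230,8,40,0,0],
  [-1,-10,-290,10,50,0,0],
])

```text
time_s: 23.08
eef_pos: [589.0, -273.6, 157.6]
ee_rot: [0.635, 0.312, 0.634, -0.312]
force: [0.9, 0.7, 0.2]
grip_width: 1.0
```

```bash
python3 - <<'E'
from cmp import *
t=grab('top',4)
for r in(182,190): print(r,t[r,186:224].mean(1).astype(int))
for c in(198,204,210): print(c,t[166:212,c].mean(1).astype(int))
E
python3 plan.py 591 -333 60 34.5
```

```text
182 [106  91  82  79  83 117 175 185 184 184 183 183 183 182 182 182 182 182
 182 183 183 183 182 182 181 181 182 182 167 110  46  21  21  32  74 122
 132 130]
190 [ 86  86  84  82  88 123 170 181 183 183 183 183 183 185 185 184 182 183
 184 184 183 184 182 181 182 182 179 173 142  81  33  21  22  48  93 126
 135 135]
198 [135 127 101  60  32  44  85 108 126 156 177 182 182 182 182 181 183 183
 183 183 183 183 183 183 183 185 184 183 183 185 185 178 137  88  72  70
  56  35  18  13  23  46  66  75  77  79]
204 [137 132 111  69  34  51 103 124 127 141 165 180 181 181 181 182 182 183
 182 183 183 183 184 184 184 185 185 184 183 183 183 174 136  89  74  72
  67  46  22  11  17  37  61  77  87 108]
210 [137 137 128  90  42  41  84 118 131 140 162 178 182 182 183 182 181 182
 183 183 182 181 181 181 182 181 181 181 181 182 181 175 145 104  86  93
 102  76  35  15  16  31  64  97 122 135]
t 23.275 at [ 588.5 -272.1  156.2] jaw 37.96 F [-0.9  0.4  0.6] w 84.8
shift [ 96.2 -35.5  49.6] rot [ 3.46 -0.06  0.  ] q6 [-35. -73.]
```

The plate is now centred on the wood to within about 0.5 mm. Next is the cube.

Request:
carry_out([
  [-1,10,-14,20,1.5,0,0],
  [-1,30,-28,40,3,0,0],
  [-1,60,-35.5,49.6,3.5,0,0],
  [-1,80,-35.5,49.6,3.5,0,0],
  [-1,96,-35.5,49.6,3.5,0,0],
])

```text
time_s: 23.9
eef_pos: [591.5, -332.1, 59.7]
ee_rot: [0.626, 0.329, 0.626, -0.329]
force: [-0.1, -0.4, 0.6]
grip_width: 1.0
```

Request:
carry_out([
  [-1,0,0,0,0,0,0],
  [-1,15,0,0,0,0,0],
  [-1,30,0,0,0,0,0],
  [-1,40,0,0,0,0,0],
  [-1,45,0,0,0,0,0],
])

```text
time_s: 24.52
eef_pos: [591.3, -332.2, 15.0]
ee_rot: [0.626, 0.329, 0.626, -0.329]
force: [0.3, -1.0, -0.2]
grip_width: 0.998
```

Request:
carry_out([
  [1,0,0,0,0,0,0],
  [1,0,0,0,0,0,0],
  [1,0,0,0,0,0,0],
  [1,0,0,0,0,0,0],
  [1,0,0,0,0,0,0],
])

```text
time_s: 25.15
eef_pos: [591.8, -332.7, 16.8]
ee_rot: [0.626, 0.329, 0.625, -0.329]
force: [-1.2, 0.2, 5.6]
grip_width: 0.517
```

```bash
python3 plan.py 591 -333 14 34.5
python3 - <<'E'
from h import *
cv2.imwrite('pics/g8.png',grid(crop(grab('side',3),210,100,310,180,7),210,100,7))
s=ctrl.sense();c=s['eef_pos'][:2];A=R.from_quat(s['ee_rot'],scalar_first=True).as_matrix();j=A[:2,1];n=np.array([-j[1],j[0]]);a=np.arctan2(j[1],j[0])
print(proj('side',box(*c,0,a,45,45,45)).round(1).tolist());print(proj('top',box(*c,0,a,45,45,45)[4:]).round(1).tolist(),n)
print('pad',proj('side',[[*(c+22.5*j+k*n),z] for k in(-11,11) for z in(20,40)]).round(1).tolist())
E
```

```text
t 25.15 at [ 591.8 -332.7   16.8] jaw 34.52 F [-1.2  0.2  5.6] w 44.0
shift [ 2.8 -0.8 -0.2] rot [ 0.02  0.08 -0.02] q6 [-39. -74.]
[[257.8, 155.4], [243.1, 159.3], [250.8, 166.6], [265.9, 162.4], [257.7, 140.5], [242.6, 144.2], [250.4, 151.2], [265.9, 147.2]]
[[343.1, 189.1], [333.7, 175.6], [320.3, 184.7], [329.6, 198.2]] [-0.56677878  0.82386998]
pad [[244.8, 154.5], [244.6, 147.7], [248.6, 158.0], [248.4, 151.1]]
```

View pics/g8.png

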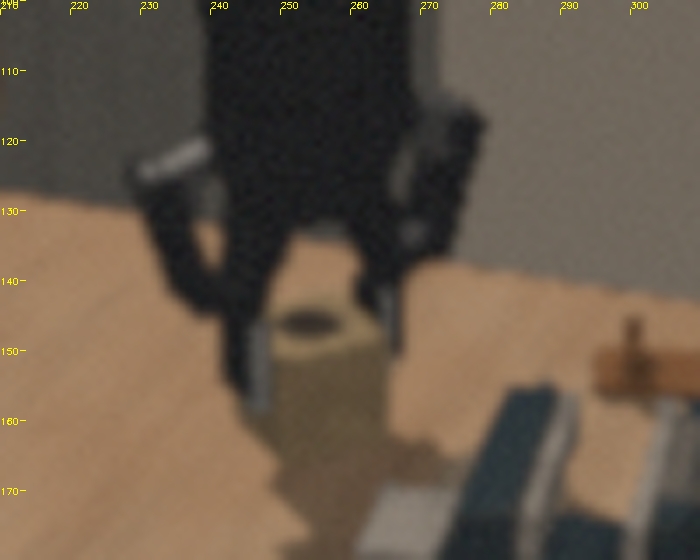

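The cube is held between the pads (closed on about 45 mm) with its hollow up, and its centre matches the TCP within about 1 mm.

Request:
carry_out([
  [1,-6,0,0,0,0,0],
  [1,-30,0,0,0,0,0],
  [1,-80,0,0,0,0,0],
  [1,-130,0,0,0,0,0],
  [1,-160,0,0,0,0,0],
])

```text
time_s: 25.92
eef_pos: [591.6, -332.2, 178.0]
ee_rot: [0.626, 0.329, 0.625, -0.329]
force: [-0.1, 0.4, -5.8]
grip_width: 0.518
```

```bash
python3 plan.py 587.2 18.5 100 -1.9
```

```text
t 25.925 at [ 591.6 -332.2  178. ] jaw 34.53 F [-0.1  0.4 -5.8] w 44.0
shift [  77.7  195.2 -291.5] rot [36.43  0.05 -0.05] q6 [-39. -74.]
```

Request:
carry_out([
  [1,0,20,-30,7,0,0],
  [1,0,50,-75,14,0,0],
  [1,0,83,-124,21,0,0],
  [1,0,116,-173,28,0,0],
  [1,0,149,-222,36.4,0,0],
])

```text
time_s: 26.55
eef_pos: [587.6, -62.8, 175.1]
ee_rot: [-0.49, -0.509, -0.491, 0.51]
force: [0.5, 0.1, -5.9]
grip_width: 0.517
```

```bash
python3 plan.py 587.2 18.5 110 -1.9
```

```text
t 26.55 at [587.6 -62.8 175.1] jaw -2.15 F [ 0.5  0.1 -5.9] w 44.0
shift [ 65.2  -3.3 -81.2] rot [-0.25 -0.04  0.1 ] q6 [-17. -15.]
```

Request:
carry_out([
  [1,0,-1,-25,0,0,0],
  [1,5,-2,-50,0,0,0],
  [1,20,-3,-70,0,0,0],
  [1,40,-3,-79,0,0,0],
  [1,60,-3,-80,0,0,0],
])

```text
time_s: 27.18
eef_pos: [587.4, 16.0, 113.9]
ee_rot: [-0.491, -0.508, -0.493, 0.508]
force: [-0.2, -0.4, -5.6]
grip_width: 0.518
```

Request:
carry_out([
  [1,5,0,0,0,0,0],
  [1,5,0,0,0,0,0],
  [1,5,0,0,0,0,0],
  [1,5,0,0,0,0,0],
  [1,5,0,0,0,0,0],
])

```text
time_s: 27.8
eef_pos: [588.2, 15.0, 111.3]
ee_rot: [0.492, 0.508, 0.492, -0.508]
force: [-0.1, -0.5, -6.3]
grip_width: 0.518
```

```bash
python3 plan.py 587.2 18.5 84 -1.9
```

```text
t 27.8 at [588.2  15.  111.3] jaw -1.88 F [-0.1 -0.5 -6.3] w 44.1
shift [27.3 -1.1 -3.4] rot [ 0.02  0.   -0.03] q6 [-10.  -8.]
```

Request:
carry_out([
  [1,4,-1,-3.5,0,0,0],
  [1,12,-1,-3.5,0,0,0],
  [1,20,-1,-3.5,0,0,0],
  [1,25,-1,-3.5,0,0,0],
  [1,26.5,-1,-3.5,0,0,0],
])

```text
time_s: 28.42
eef_pos: [587.0, 18.6, 83.9]
ee_rot: [-0.492, -0.508, -0.492, 0.508]
force: [0.5, 0.3, -5.6]
grip_width: 0.518
```

```bash
python3 plan.py 587.2 18.5 82.8 -1.9
python3 - <<'E'
from h import *
cv2.imwrite('pics/g9.png',grid(crop(grab('side',3),190,170,290,260,6),190,170,6))
E
```

```text
t 28.425 at [587.   18.6  83.9] jaw -1.88 F [ 0.5  0.3 -5.6] w 44.0
shift [1.1 0.2 0.1] rot [ 0.02 -0.    0.04] q6 [-10.  -8.]
```

View pics/g9.png

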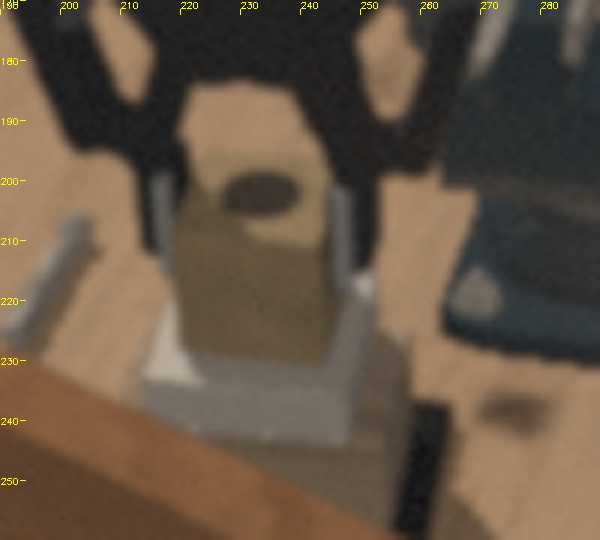

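The cube hangs centred just above the plate, hollow up: cube edge 218.5–243.5 against plate edge 213–247.5, with about 3 px of margin in front. I'll lower and release.

Request:
carry_out([
  [1,0.6,0,0,0,0,0],
  [1,1.2,0,0,0,0,0],
  [1,1.8,0,0,0,0,0],
  [1,1.8,0,0,0,0,0],
  [1,1.8,0,0,0,0,0],
])

```text
time_s: 29.2
eef_pos: [587.2, 18.6, 82.9]
ee_rot: [0.492, 0.508, 0.492, -0.508]
force: [-1.5, 0.2, -2.2]
grip_width: 0.514
```

Request:
carry_out([
  [-0.2,0,0,0,0,0,0],
  [-0.6,0,0,0,0,0,0],
  [-1,0,0,0,0,0,0],
  [-1,0,0,0,0,0,0],
  [-1,-40,0,0,0,0,0],
])

```text
time_s: 29.82
eef_pos: [585.7, 18.8, 120.6]
ee_rot: [-0.49, -0.507, -0.493, 0.509]
force: [-0.5, -0.0, 0.5]
grip_width: 1.004
```

Request:
carry_out([
  [-1,-50,0,0,0,0,0],
  [-1,-70,0,60,0,0,0],
  [-1,-70,0,120,0,0,0],
  [-1,-70,0,170,0,0,0],
  [-1,-70,0,200,0,0,0],
])

```text
time_s: 30.45
eef_pos: [580.2, -183.7, 192.6]
ee_rot: [-0.491, -0.509, -0.491, 0.509]
force: [0.4, 0.1, 0.2]
grip_width: 0.999
```

```bash
python3 plan.py 683.3 -72 60 95
python3 - <<'E'
from h import *
t=grab('top',4);s=grab('side',4);np.savez('im4.npz',t=t,s=s)
cv2.imwrite('pics/g10.png',np.hstack([grid(crop(t,170,145,260,225,5),170,145,5),grid(crop(s,190,180,260,260,5),190,180,5)]))
E
```

```text
t 30.45 at [ 580.2 -183.7  192.6] jaw -1.99 F [0.4 0.1 0.2] w 84.9
shift [ 132.5   99.1 -115.2] rot [-9.699e+01  1.000e-02  0.000e+00] q6 [-29. -27.]
```

View pics/g10.png

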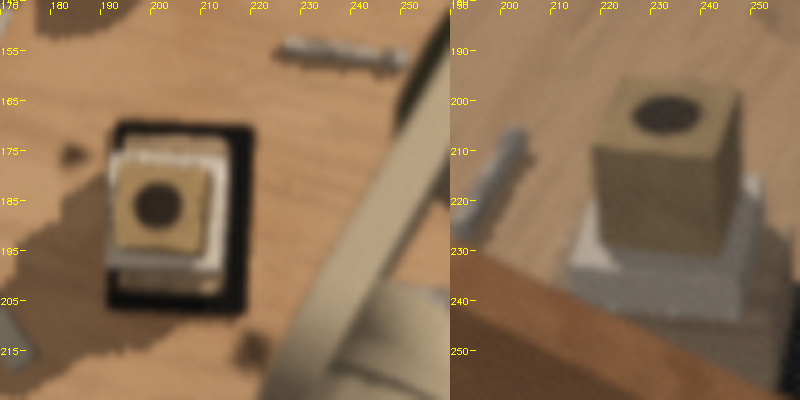

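The stack stands square, cube top at about (200,186) in the top view with its hollow up and even margins in the side view. Next is the punch, at (683,-72), with jaws across its axis (-6.2°).

```bash
python3 plan.py 683.3 -72 60 -6.2
python3 - <<'E'
from cmp import *
t=np.load('im4.npz')['t']
g=cv2.cvtColor(t,cv2.COLOR_BGR2LAB).astype(float)[148:166,218:256]
b=t[148:166,218:256].astype(float);sat=(b.max(2)-b.min(2))/b.max(2)
m=(sat<.3).astype(np.uint8);p=np.argwhere(m)[:,::-1]+[218,148];r=cv2.minAreaRect(p.astype(np.float32));print(r,len(p));print(back('top',r[0],6), back('top',cv2.boxPoints(r),6).round(1).tolist())
E
```

```text
t 30.85 at [ 580.8 -180.2  192.7] jaw -1.8 F [-0.7  0.1 -0.1] w 84.9
shift [ 132.7   99.1 -111.3] rot [ 4.4  -0.   -0.01] q6 [-28. -26.]
((242.08248901367188, 156.18557739257812), (30.441421508789062, 7.897539138793945), 21.037513732910156) 73
[[680.60465454 -84.15588208   6.        ]] [[685.3, -39.5, 6.0], [706.7, -47.3, 6.0], [675.9, -128.8, 6.0], [654.6, -120.9, 6.0]]
```

Request:
carry_out([
  [-0.4,0,22,-25,1,0,0],
  [-0.4,15,45,-50,2,0,0],
  [-0.4,45,65,-73,3,0,0],
  [-0.4,80,85,-95,4.4,0,0],
  [-0.4,125,99,-111.3,4.4,0,0],
])

```text
time_s: 31.48
eef_pos: [684.4, -71.4, 67.3]
ee_rot: [0.473, 0.527, 0.472, -0.526]
force: [-0.1, -1.1, 0.1]
grip_width: 0.699
```

Request:
carry_out([
  [-0.4,5,0,0,0,0,0],
  [-0.4,7,0,0,0,0,0],
  [-0.4,7,0,0,0,0,0],
  [-0.4,7,0,0,0,0,0],
  [-0.4,7,0,0,0,0,0],
])

```text
time_s: 32.1
eef_pos: [683.3, -73.6, 61.4]
ee_rot: [0.472, 0.527, 0.471, -0.527]
force: [1.2, 0.6, 0.6]
grip_width: 0.701
```

```bash
python3 plan.py 683.3 -72 4.5 -6.2
```

```text
t 32.1 at [683.3 -73.6  61.4] jaw -6.3 F [1.2 0.6 0.6] w 59.5
shift [56.9 -0.3 -1.6] rot [-0.1   0.01 -0.06] q6 [-16. -10.]
```

Request:
carry_out([
  [-0.4,12,0,-1.5,0,0,0],
  [-0.4,28,0,-1.5,0,0,0],
  [-0.4,44,0,-1.5,0,0,0],
  [-0.4,53,0,-1.5,0,0,0],
  [-0.4,56.5,0,-1.5,0,0,0],
])

```text
time_s: 32.72
eef_pos: [683.1, -71.7, 3.2]
ee_rot: [-0.472, -0.526, -0.472, 0.527]
force: [0.0, 0.2, 0.9]
grip_width: 0.7
```

Request:
carry_out([
  [1,0,0,0,0,0,0],
  [1,0,0,0,0,0,0],
  [1,0,0,0,0,0,0],
  [1,0,0,0,0,0,0],
  [1,0,0,0,0,0,0],
], newtons=40)

```text
time_s: 33.35
eef_pos: [683.7, -71.9, 4.8]
ee_rot: [0.472, 0.527, 0.472, -0.526]
force: [-0.9, -0.9, 5.5]
grip_width: 0.121
```

```bash
python3 plan.py 683.3 -72 150 -50
python3 - <<'E'
from h import *
cv2.imwrite('pics/g11.png',grid(crop(grab('side',3),170,160,250,240,7),170,160,7))
s=ctrl.sense();c=s['eef_pos'][:2];A=R.from_quat(s['ee_rot'],scalar_first=True).as_matrix();j=A[:2,1];n=np.array([-j[1],j[0]])
print('punch ends pred',proj('side',[[*(c+k*n),6] for k in(-36,-11,0,11,36)]).round(1).tolist())
E
```

```text
t 33.35 at [683.7 -71.9   4.8] jaw -6.28 F [-0.9 -0.9  5.5] w 10.3
shift [-145.2   -0.2    0.2] rot [ 4.372e+01 -1.000e-02 -6.000e-02] q6 [-16.  -9.]
punch ends pred [[202.9, 206.2], [199.1, 212.9], [197.3, 215.9], [195.5, 219.0], [191.3, 226.2]]
```

View pics/g11.png

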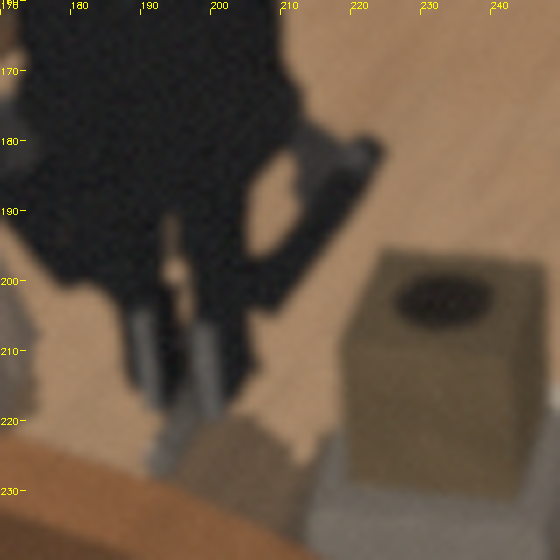

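The jaws hold the punch at 10.3 mm, with its thin end showing at (191,227) where predicted. Next I measure the rest more closely while the arm is clear of it.

```bash
python3 - <<'E'
from cmp import *
d=np.load('im0.npz');t=d['t'].astype(int)
for r in(233,238,243,248): print(r,'R-G',(t[r,334:362,2]-t[r,334:362,1]),'B',t[r,334:362].mean(1).astype(int))
for c in(344,348,352): print(c,t[220:262,c].mean(1).astype(int))
cv2.imwrite('pics/g12.png',np.hstack([grid(crop(d['t'],330,218,366,264,10),330,218,10),cv2.copyMakeBorder(grid(crop(d['s'],290,140,334,165,9),290,140,9),0,235,0,0,0)]))
print(proj('top',box(444.2,-384,0,0,84,36,5)[4:]).round(1).tolist(),proj('side',box(444.2,-384,0,0,84,36,5)).round(1).tolist())
print(proj('side',[[471.2,-384,20],[417.2,-384,20]]).round(1).tolist(),proj('top',[[471.2,-384,20],[417.2,-384,20]]).round(1).tolist())
E
python3 plan.py 640 -150 150 -50
```

```text
233 R-G [43 43 42 38 35 29 28 27 25 34 35 40 41 36 34 35 35 36 39 44 49 50 48 46
 46 46 46 46] B [149 148 141 121 107  91  83  75  61  55  58  64  67  59  56  56  55  58
  61  74  88 110 130 137 138 137 137 138]
238 R-G [46 46 45 45 44 45 42 34 33 50 54 55 52 50 54 56 56 53 54 53 55 52 48 47
 47 46 47 45] B [142 141 139 136 138 140 130  94  70  82  90  90  85  83  88  93  91  88
  88  91 100 120 137 137 138 138 138 137]
243 R-G [46 46 47 47 47 48 44 35 34 50 54 53 53 51 54 55 55 53 53 54 55 53 47 47
 46 47 47 47] B [132 133 134 135 137 137 128  92  70  83  90  90  85  82  88  92  90  87
  88  90 100 120 136 140 140 139 138 140]
248 R-G [48 47 48 48 48 48 44 35 31 41 46 48 50 49 51 51 50 47 48 46 47 47 47 47
 47 47 47 47] B [133 132 132 132 133 133 123  89  67  69  75  79  81  79  83  84  79  75
  75  77  83 104 129 136 137 139 138 139]
344 [149 149 149 149 142 124 101  91  87  75  60  51  51  58  75  86  88  90
  90  89  88  89  90  90  90  88  88  86  75  56  47  47  53  64  77  85
 109 127 130 130 131 131]
348 [145 144 144 147 143 122 100  89  87  88  86  84  70  56  54  66  79  88
  88  88  87  88  88  88  89  88  89  86  83  82  83  72  58  57  65  70
  91 118 133 134 132 132]
352 [137 137 137 138 136 121 102  92  86  73  57  51  53  61  78  86  88  89
  88  89  87  87  86  88  86  87  87  84  75  60  51  54  68  79  85  89
 110 126 133 136 135 133]
[[354.2, 255.6], [353.9, 225.5], [341.2, 225.4], [341.4, 255.5]] [[325.5, 151.6], [295.0, 150.4], [294.5, 156.6], [325.9, 157.9], [325.6, 150.0], [295.0, 148.8], [294.6, 154.9], [326.1, 156.3]]
[[300.6, 147.1], [320.7, 147.9]] [[348.8, 231.0], [348.9, 250.6]]
t 33.5 at [683.7 -71.9   4.7] jaw -6.28 F [-0.2  0.3  6. ] w 10.4
shift [-145.3  -34.7   82.5] rot [ 4.372e+01 -1.000e-02 -6.000e-02] q6 [-16.  -9.]
```

View pics/g12.png

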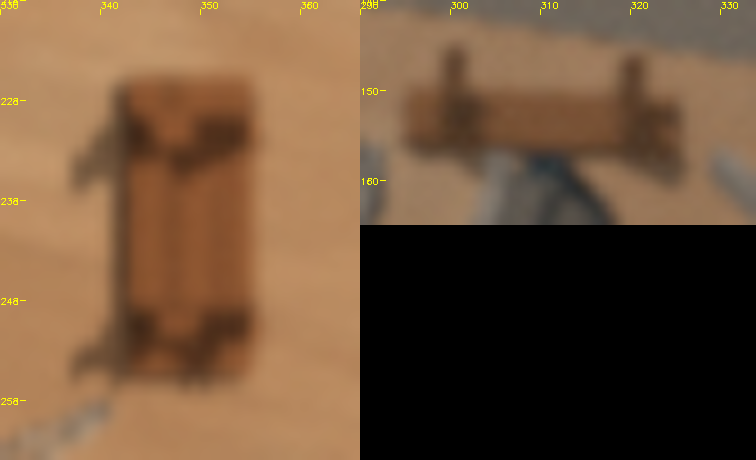

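The rest in the top view: base columns 342–354.7, rows 225–256, centre (348.4,240.6), i.e. about (444,-385) with yaw about 0. Its saddles in the side view (300 and 320) agree. I'll lift and carry over.

Request:
carry_out([
  [1,-8,0,0,0,0,0],
  [1,-35,0,0,5,0,0],
  [1,-75,0,0,14,0,0],
  [1,-110,-5,10,24,0,0],
  [1,-130,-25,40,34,0,0],
])

```text
time_s: 34.12
eef_pos: [654.6, -108.4, 136.0]
ee_rot: [0.297, 0.643, 0.296, -0.641]
force: [0.1, -0.2, 0.4]
grip_width: 0.121
```

```bash
python3 plan.py 444 -384.7 110 -90
```

```text
t 34.125 at [ 654.6 -108.4  136. ] jaw -40.49 F [ 0.1 -0.2  0.4] w 10.3
shift [ 25.7  19.2 346.9] rot [49.51 -0.12 -0.09] q6 [-19.  21.]
```

Request:
carry_out([
  [1,-5,3,55,10,0,0],
  [1,-5,6,115,20,0,0],
  [1,-5,10,175,30,0,0],
  [1,-5,13,235,40,0,0],
  [1,-5,16,295,49.5,0,0],
])

```text
time_s: 34.75
eef_pos: [474.2, -345.5, 139.3]
ee_rot: [-0.001, 0.707, -0.001, -0.707]
force: [1.0, -0.4, 0.2]
grip_width: 0.119
```

```bash
python3 plan.py 444 -384.7 70 -90
```

```text
t 34.75 at [ 474.2 -345.5  139.3] jaw -90.09 F [ 1.  -0.4  0.2] w 10.1
shift [69.3 39.3 30.1] rot [-0.09 -0.    0.  ] q6 [-48.  43.]
```

Request:
carry_out([
  [1,0,20,15,0,0,0],
  [1,10,36,26,0,0,0],
  [1,30,36,26,0,0,0],
  [1,55,36,26,0,0,0],
  [1,69,36,26,0,0,0],
])

```text
time_s: 35.38
eef_pos: [449.6, -379.4, 68.3]
ee_rot: [-0.001, -0.707, -0.002, 0.708]
force: [0.4, 0.4, -0.5]
grip_width: 0.121
```

Request:
carry_out([
  [1,15,0,0,0,0,0],
  [1,25,0,0,0,0,0],
  [1,30,0,0,0,0,0],
  [1,30,0,0,0,0,0],
  [1,30,0,0,0,0,0],
])

```text
time_s: 36.0
eef_pos: [450.0, -380.5, 40.6]
ee_rot: [0.002, 0.707, 0.001, -0.707]
force: [0.3, 0.5, -0.8]
grip_width: 0.118
```

```bash
python3 plan.py 444 -384.7 19 -90
python3 - <<'E'
from h import *
cv2.imwrite('pics/g13.png',grid(crop(grab('side',3),270,110,350,170,8),270,110,8))
s=ctrl.sense();x,y,z=s['eef_pos'];print(proj('side',[[x+k,y,z+1.2] for k in(-36,36)]).round(1).tolist())
E
```

```text
t 36.0 at [ 450.  -380.5   40.6] jaw -89.78 F [ 0.3  0.5 -0.8] w 10.0
shift [21.6  4.1  6. ] rot [ 0.22 -0.04 -0.04] q6 [-52.  38.]
[[322.6, 141.3], [295.5, 140.3]]
```

Run:
```python
from h import *
s=grab('side',3)
for r in range(137,145): print(r,s[r,286:334].mean(1).astype(int))
t=grab('top',3)
for r in(222,224,226,228,254,256,258,260): print(r,t[r,336:364].mean(1).astype(int))
x,y,z=ctrl.sense()['eef_pos'];print(proj('top',[[x+k,y,z+1.2] for k in(-36,36)]).round(1).tolist())
```

```text
137 [101 101 100 103 100 102 101 102 102 100 101 101 100 102 100 103  99 101
  99  95  87  60  40  30  30  34  62  86  98 101  99 100 101 101  98  99
 100 100 101 101 100 101  99  99 100 101 100 101]
138 [101 100 102  99  99  99 100 100 100 101 101 100 102 101 100 101 100  99
  97  88  81  60  37  29  35  39  63  84  98 100 100  99 100 101  99 101
 101 100 101 100 100 100 101 100 101 100 100 102]
139 [108 108 107 106 104 102 100 103 101 100  99  97 101 102 103 103 104 102
  96  86  78  60  38  32  30  40  65  83  93  98 101 100 101 100 101 101
 100 100  99 100 100 101 100 101 101  98 102 101]
140 [119 120 119 118 110 108 107 108 109 106  99  94  95 100 102 104 103 103
  98  91  81  58  37  31  32  44  65  83  89  93  99  99 101 102 103 100
  98  96  99 101 102 102 100 101  99 100 100 100]
141 [124 126 126 124 121 119 120 119 120 114 108  98  94  91  91  93  94  94
  94  91  80  60  37  35  39  48  69  82  90  91  95  96 105 106 104  98
  93  93  93  97 100 102 100  99 101 101 100 100]
142 [124 125 126 127 125 124 125 125 123 118 113 101  92  86  85  86  87  87
  90  89  86  70  62  6
[... 784 characters left out ...]
74  46  28  26  26  28  27  29
  31  35  34  37  41  48  63  94 134 157]
228 [132 132 131 132 122  88  65  74  77  67  42  28  25  27  28  30  29  32
  35  40  44  49  63  95 134 158 166 169]
254 [126 130 133 137 140 141 143 144 141 130 116 108 109 114 121 130 135 140
 148 156 165 166 161 140 107  78  66  66]
256 [119 124 128 132 135 137 133 117 109 108 106 108 112 116 122 126 130 137
 144 151 159 165 166 163 156 133  96  70]
258 [114 117 120 120 112 107 103 101 105 113 116 122 125 125 126 127 131 136
 142 148 153 160 160 161 162 158 140 107]
260 [106 109 109 103 101 100 101 102  99  99 105 112 119 127 133 136 138 139
 140 145 149 155 158 160 159 160 158 152]
[[349.3, 252.4], [349.1, 225.8]]
```

The picture limit is reached, so from here I check by numbers, using differences against the earlier background pictures.

Run:
```python
from h import *
s=grab('side',6).astype(int);b=np.load('im0.npz')['s'].astype(int);np.save('s5.npy',s)
d=(s-b)
print('cols 288..332')
for r in range(136,148): print(r,d[r,288:332].mean(1).astype(int))
x,y,z=ctrl.sense()['eef_pos'];print(x,y,z,proj('side',[[x+k,y,z+h] for k in(-36,36) for h in(-4.8,7.2)]).round(1).tolist())
print('pad', proj('side',[[x+k,y+5,z+3] for k in(-11,11)]).round(1).tolist())
```

```text
cols 288..332
136 [  0   0   0   0   0   1   0   1   0   1   0   0   0   1  -1   1  -1  -1
 -14 -38 -63 -70 -72 -65 -40 -15  -2   0  -1   1   0  -1   0   1   0   0
   2   0  -1   0   0  -1   2   1]
137 [ -2   0   0  -1   0  -1   0  -1   0   0   0  -1  -1   0   0  -1   2  -4
 -15 -40 -61 -68 -70 -63 -41 -14  -3   0   0  -1   1   0   0  -1   1   0
   0   0  -1   1   1  -1   0   1]
138 [ -1   1  -2   0  -1   0  -1   0   0   0   0   0   0   1   0   2   0  -2
 -13 -40 -60 -69 -69 -63 -39 -14   0   0   0   0  -1   2   0   0   0  -1
   0  -1  -1  -1  -1   0   0   0]
139 [ -1  -1   0   0  -1   1   0   0  -1   0   3   5   4   3   2   3   3  -3
 -12 -38 -61 -67 -69 -62 -38 -15  -3   1   0  -1   1   0   0   0   2  -1
   0   1   0   1  -1   1   0   2]
140 [  0  -2  -2   0  -2   0   0  -1   1   4   4   2   3   4   4   6   1  -2
 -17 -41 -67 -69 -71 -60 -38 -12  -3  -6  -2   0   3   2   0   1  -1  -2
  -1  -2   1   1  -4   1   0   2]
141 [  0   1   0   2   0   0  -1   2   0   0  -6 -14 -13 -12 -11  -6  -6  -9
 -19 -40 -62 -64 -66 -57 -35 -13 -10  -9  -7  -3   2   6   4   0  -5  -7
  -6  -2   0  -1
[... 444 characters left out ...]
-8  -9 -10  -5  -8
  -9 -11  -7  -5  -7  -6  -8  -8  -6  -5  -2  -1  -2  -3  -9  -8 -11 -12
  -5  -2   2  -1   1   0  -1   0]
145 [-1  0  0  0 -1  0  1  0 -1 -2  0  0  1 -2 -2  0  0 -2  0 -1 -3  0 -4 -2
 -3 -2 -3 -1  0  0 -1 -3 -3 -5 -7 -4 -1  0  0  0  2  1  0  0]
146 [ 1  0  2  1 -2  0  1  2  0 -1  0  1  0  1  2  1  0  1 -2 -1  0  0 -2  0
  1  0  1  0  0  1  0  0  0 -1 -2 -1  0  2  0  0  0 -1 -1 -1]
147 [ 1  0  2  0  1 -1  1 -1  0  0  0  1 -2  0 -1  0  0 -1  2  0  0  0  0  0
  2  0  0  0 -1  0  0  1  0  0  0 -1  0 -1  1 -1 -1 -1  0  0]
449.76764573513526 -380.3048612627817 40.08660351554408 [[322.5, 143.5], [322.9, 139.4], [295.4, 142.5], [295.6, 138.4]]
pad [[313.2, 141.3], [304.9, 141.0]]
```

Run:
```python
from h import *
b=np.load('im0.npz')['s'].astype(int)
for r in(145,146,147,148): print(r,b[r,294:328].mean(1).astype(int))
print(proj('side',[[444+k,-384.5,17] for k in(-27,27)]).round(2).tolist(),proj('side',[[444,-380.3,41.3],[444,-384.5,17]]).round(2).tolist())
for r in(152,154): print(r,b[r,288:334].mean(1).astype(int))
print(proj('side',[[444+k,-366.5,3] for k in(-42,42)]).round(2).tolist())
```

```text
145 [122 122 124 124 116 104  92 101 116 121 122 121 120 121 122 118 121 122
 123 122 123 119 117 117 115 110 107 107 106 105 105 107 108 106]
146 [121 121 125 125 114  91  76  87 112 121 123 121 122 123 121 120 122 123
 123 125 124 124 124 122 113  96  86  95 109 117 117 115 118 115]
147 [121 124 124 122 112  86  71  86 113 121 121 122 120 122 122 121 122 124
 122 125 125 125 126 121 106  80  69  88 111 121 121 123 122 122]
148 [121 121 121 118 107  84  71  87 110 120 119 119 119 122 122 121 123 122
 121 123 124 125 123 119 103  79  68  88 109 120 120 122 122 122]
[[320.69, 148.85], [300.62, 148.05]] [[311.21, 141.04], [310.63, 148.45]]
152 [122 123 124 125 124 120 107  92  84  82  75  64  55  54  56  65  74  81
  88  86  86  84  85  86  83  85  84  85  86  82  77  68  62  60  58  64
  69  87 111 117 118 120 121 120 119 118]
154 [100 114 124 128 128 124 112  91  80  76  71  63  58  56  59  68  77  83
  82  83  85  85  85  86  86  85  84  84  82  81  74  65  59  58  59  69
  77  87 111 117 119 118 120 118 119 119]
[[326.08, 156.83], [294.65, 155.51]]
```

Relative to the rest in the side picture, the punch is already centred along x within about 1 mm at TCP x≈450 (it sits 3.6 mm toward −x in the grip). So I only shift y and lower.

Request:
carry_out([
  [1,0,3.8,0,0.2,0,0],
  [1,4,3.8,0,0.2,0,0],
  [1,10,3.8,0,0.2,0,0],
  [1,16,3.8,0,0.2,0,0],
  [1,20,3.8,0,0.2,0,0],
])

```text
time_s: 37.38
eef_pos: [449.8, -384.2, 19.8]
ee_rot: [-0.0, -0.707, -0.0, 0.707]
force: [-1.9, -1.7, 9.9]
grip_width: 0.12
```

Request:
carry_out([
  [1,0.5,0,0,0,0,0],
  [1,1,0,0,0,0,0],
  [1,1.5,0,0,0,0,0],
  [1,2,0,0,0,0,0],
  [1,2,0,0,0,0,0],
])

```text
time_s: 38.0
eef_pos: [450.0, -385.0, 19.1]
ee_rot: [0.001, 0.707, -0.001, -0.707]
force: [-1.1, -2.2, 7.4]
grip_width: 0.119
```

```bash
python3 plan.py 450 -384.3 16.8 -90
python3 - <<'E'
from h import *
s=grab('side',6).astype(int);b=np.load('im0.npz')['s'].astype(int);d=s-b
for r in range(145,154): print(r,d[r,290:332].mean(1).astype(int))
E
```

```text
t 38.0 at [ 450.  -385.    19.1] jaw -89.97 F [-1.1 -2.2  7.4] w 10.1
shift [ 2.3 -0.7  0.1] rot [ 0.03 -0.06 -0.13] q6 [-52.  38.]
145 [  0   1  -1   1   0   0   1   3   5   5  13   6   2   0  -8 -25 -47 -73
 -90 -84 -84 -66 -37 -15  -6   0  -1   0   2   6   9   6   1   0   1  -1
   0   0   2   0   0   2]
146 [  1   0   0   0   1   2   0   1   3  16  26  18   1  -6 -14 -27 -52 -77
 -88 -92 -91 -65 -38 -23 -15 -10  -6   0   8  21  29  17   1  -6  -2   2
   1   1   0   0  -1   0]
147 [  1   2   0   1   2   0  -3  -9  -8   9  26  14 -12 -20 -23 -35 -54 -78
 -88 -90 -83 -63 -38 -31 -29 -26 -22  -8   9  30  37  14  -9 -13  -4  -1
   0   0   0  -1   0   0]
148 [  0   0   0  -2   0   0  -8 -19 -20   1  14   0 -22 -31 -31 -33 -48 -66
 -73 -70 -70 -56 -35 -32 -32 -33 -27 -19   2  23  30   5 -17 -20  -6  -2
   0   1   0   1   0   0]
149 [  0   1  -1   1   1  -1  -5 -15 -16  -2   7  -3 -19 -23 -24 -25 -30 -40
 -41 -42 -40 -35 -28 -26 -28 -25 -22 -19  -2  14  19  -1 -19 -21  -6   0
   2   1   2   0   0   0]
150 [  0   0   0   0   0  -1   0  -4  -6   0   1  -2  -7  -9  -7  -5  -9 -12
 -11 -14 -12 -11  -9 -12 -14 -13 -12  -7  -4   8   9   0 -14 -12  -4   0
   2   0   0   0   0   0]
151 [ 1  0  0  0 -1  0  1  1 -1 -1  1  0  0 -2  0  0  1 -1  0  0  0 -2  0 -2
 -1  0  0 -1  0  4  0 -2 -3 -4  1  0 -1  1  0  0  0  0]
152 [ 0 -1  0  0  0  0  1  0 -2 -3 -2 -3  0 -2  1  0 -3  0  0  2  1 -1  2  1
  1  0 -1  1 -2 -2  0 -1  3  0  0  1  0  1  0  0  0 -1]
153 [ 0  0  1  0  1 -1  0 -2  0  1  0  3  0  0 -5 -6 -4 -6 -7 -5 -7 -7 -7 -5
 -6 -5 -7 -7 -5 -7 -2  1 -1 -1  0  0  0  0  0 -2  0  0]
```

The punch ends are now at 296.4 and 323.7 (centre 310.05), against a saddle centre of 309.98. Contact came about 2 mm early with a −y push, so I'll ease it that way.

Request:
carry_out([
  [1,0,1,0,0,0,0],
  [1,0,1.5,0,0,0,0],
  [1,0,2,0,0,0,0],
  [1,0,2,0,0,0,0],
  [1,0,2,0,0,0,0],
])

```text
time_s: 38.92
eef_pos: [450.0, -386.3, 18.3]
ee_rot: [0.0, 0.707, -0.0, -0.707]
force: [0.1, -1.5, 5.1]
grip_width: 0.121
```

```bash
python3 plan.py 450 -384.3 16.8 -90; python3 -c "
from rig import ctrl;print(ctrl.sense()['wrist_torque'])"
```

```text
t 38.925 at [ 450.  -386.3   18.3] jaw -89.97 F [ 0.1 -1.5  5.1] w 10.3
shift [ 1.5 -2.  -0. ] rot [ 0.03 -0.03 -0.03] q6 [-52.  38.]
[-0.28632112 -0.00421692  0.03736723]
```

Request:
carry_out([
  [1,0,1,0,0,0,0],
  [1,0,1.5,0,0,0,0],
  [1,0,2,0,0,0,0],
  [1,0,2,0,0,0,0],
  [1,0,2,0,0,0,0],
])

```text
time_s: 39.55
eef_pos: [449.7, -387.5, 17.8]
ee_rot: [0.0, -0.707, -0.001, 0.707]
force: [1.2, 4.7, 3.5]
grip_width: 0.118
```

```bash
python3 plan.py 450 -384.3 16.8 -90
```

```text
t 39.55 at [ 449.7 -387.5   17.8] jaw -89.97 F [1.2 4.7 3.5] w 10.0
shift [ 1.1 -3.2 -0.3] rot [0.03 0.03 0.07] q6 [-52.  38.]
```

The valley is found: the push reverses near y≈-387. I'll back off slightly, release gently and rise.

Request:
carry_out([
  [1,0,-0.7,0,0,0,0],
  [1,0,-0.7,0,0,0,0],
  [0.6,0,-0.7,0,0,0,0],
  [0.2,0,-0.7,0,0,0,0],
  [0,0,-0.7,0,0,0,0],
], newtons=20)

```text
time_s: 40.17
eef_pos: [449.7, -387.5, 18.0]
ee_rot: [-0.0, -0.707, -0.0, 0.707]
force: [0.8, 0.1, 0.3]
grip_width: 0.5
```

Request:
carry_out([
  [0,0,0,0,0,0,0],
  [0,-10,0,0,0,0,0],
  [0,-35,0,0,0,0,0],
  [0,-80,0,0,0,0,0],
  [0,-135,0,0,0,0,0],
])

```text
time_s: 40.8
eef_pos: [449.5, -387.1, 154.7]
ee_rot: [0.0, -0.707, -0.0, 0.707]
force: [1.1, -1.2, 0.6]
grip_width: 0.498
```

```bash
python3 plan.py 340 -480 230 -70
```

```text
t 40.8 at [ 449.5 -387.1  154.7] jaw -89.98 F [ 1.1 -1.2  0.6] w 42.3
shift [-75.3  92.8 109.6] rot [-19.98   0.03   0.05] q6 [-52.  38.]
```

Request:
carry_out([
  [0,-35,20,40,0,0,0],
  [0,-60,40,85,0,0,0],
  [0,-75,60,135,0,0,0],
  [0,-75,80,185,0,0,0],
  [0,-75,93,230,0,0,0],
])

```text
time_s: 41.42
eef_pos: [218.0, -481.1, 229.1]
ee_rot: [0.0, 0.707, -0.001, -0.707]
force: [-0.3, -0.3, 0.4]
grip_width: 0.5
```

Run:
```python
from cmp import *
t=grab('top',6);s=grab('side',6);z=np.load('im0.npz');np.savez('im5.npz',t=t,s=s)
t=t.astype(int);s=s.astype(int);d=s-z['s'];e=t-z['t']
for r in range(145,153): print(r,d[r,292:328].mean(1).astype(int))
print('top diff, rows 222..260, cols 338..358')
for r in range(224,259): print(r,e[r,338:358].mean(1).astype(int))
print('pred punch top',proj('top',[[446,-386,18]]+[[446+k,-386,17] for k in(-36,36)]).round(1).tolist())
# bystander areas changed? full-image diff blobs
for nm,q in(('top',e),('side',d)):
    m=(np.abs(q).max(2)>25).astype(np.uint8);n,_,st,c=cv2.connectedComponentsWithStats(m)
    print(nm,[(*st[i][:5],) for i in range(1,n) if st[i][4]>12])
print(ctrl.sense()['eef_pos'],ctrl.sense()['force'])
```

```text
145 [-2  0 -1 -2 -1  0  3  3  8  2 -1 -1 -3 -3 -2  0 -2  1 -2 -1 -3  0 -1 -2
 -2 -1  1  5  8  4  0 -2  0 -1 -1 -1]
146 [ -1  -1   0   0   0   1   2  13  20  14  -1  -7 -11 -10 -12  -9  -6  -4
  -5  -5  -5  -6  -6  -7  -7  -4   6  21  28  15  -1  -5  -3   0   0  -1]
147 [ -1  -1   0  -2  -3  -6  -9  11  24   9 -13 -20 -25 -24 -21 -22 -19 -18
 -21 -20 -17 -20 -21 -23 -20 -11   8  30  37  13 -10 -14  -7  -4   0   0]
148 [ -1  -1  -2  -2  -7 -16 -17   2  15  -1 -23 -32 -32 -31 -27 -28 -27 -28
 -29 -28 -27 -26 -30 -32 -29 -18   0  23  29   4 -19 -22  -7  -1   0  -2]
149 [ -3  -2   0   0  -6 -16 -14  -3   5  -4 -20 -26 -25 -24 -23 -23 -23 -23
 -24 -26 -27 -27 -27 -28 -25 -19  -4  13  18   0 -21 -20  -9  -2   0   0]
150 [ -1  -2  -2  -2  -3  -6  -8  -3   0  -5 -10 -11 -10  -6  -8 -11 -12 -13
 -14 -10 -12 -15 -16 -13 -13  -8  -3  10  11   0 -14 -14  -6  -2  -1  -1]
151 [-2 -1 -2  0 -1 -1 -1 -3  0  0  0 -2 -1 -1 -1 -2 -2 -3 -3 -4 -2 -5 -2 -2
 -3 -2  0  3  4  0 -4 -6  0 -3 -2 -1]
152 [ 0 -1 -2  0  0 -1 -2 -4 -3 -3 -2 -8 -6 -1 -2 -3 -2 -1 -1 -2  2 -1  0 -1
 -2 -1 -2 -3 -1  1  0 -4 -1  1 -2  0]

[... 4975 characters left out ...]
2(56), np.int32(131)), (np.int32(221), np.int32(171), np.int32(38), np.int32(28), np.int32(746)), (np.int32(225), np.int32(199), np.int32(16), np.int32(9), np.int32(107)), (np.int32(211), np.int32(200), np.int32(48), np.int32(58), np.int32(1575)), (np.int32(190), np.int32(206), np.int32(17), np.int32(24), np.int32(171)), (np.int32(448), np.int32(220), np.int32(64), np.int32(8), np.int32(162)), (np.int32(281), np.int32(241), np.int32(54), np.int32(58), np.int32(1310)), (np.int32(264), np.int32(253), np.int32(10), np.int32(15), np.int32(99)), (np.int32(504), np.int32(326), np.int32(8), np.int32(5), np.int32(20))]
[ 220.34245321 -480.31847233  228.09301135] [-0.05479703 -0.52043842  0.42696957]
```

Run:
```python
from cmp import *
t=np.load('im5.npz')['t'].astype(int)
for r in(182,188): print(r,t[r,186:224].mean(1).astype(int),(t[r,186:224,2]-t[r,186:224,0]))
for c in(200,204): print(c,t[166:212,c].mean(1).astype(int),(t[166:212,c,2]-t[166:212,c,0]))
B=box(588,18.5,66,np.radians(-1.9),45,45,45)[4:];print(proj('top',B).round(1).tolist())
m=(t[176:197,191:212].mean(2)<75);p=np.argwhere(m);print('hollow',p.mean(0)[::-1]+[191,176],proj('top',[[588,18.5,111]]))
```

```text
182 [109  93  85  82  82  94 119 118 127 131 129 117  91  67  56  54  57  63
  79 100 120 127 129 129 119 103 129 173 170 113  48  23  22  34  75 125
 135 133] [64 56 51 49 46 39 37 54 71 76 75 67 53 38 29 27 28 34 45 58 71 73 75 76
 72 58 45 40 39 31 16  5  4 13 43 74 82 82]
188 [ 89  89  88  87  84  87 104 126 128 126 114  79  48  40  40  40  39  41
  48  73 106 122 126 118  96 109 153 174 154  89  36  22  23  43  88 129
 140 142] [52 52 52 52 48 38 45 70 76 74 66 45 23 17 17 18 18 17 24 41 62 72 74 72
 59 49 41 39 37 26 10  4  5 21 56 83 87 86]
200 [139 133 111  70  35  47  94 118 128 149 166 151 133 129 122  93  56  42
  39  39  38  39  40  48  74 104 119 116  94  90 106 111  96  81  79  75
  64  41  20  12  21  45  66  75  77  80] [85 83 70 45 17 21 46 58 57 51 47 53 67 75 72 53 29 17 17 16 16 16 17 23
 41 61 70 70 53 31 27 26 26 32 38 37 32 18  7  2 11 29 45 50 52 52]
204 [141 135 114  71  36  53 105 127 130 144 163 158 138 130 125 111  79  52
  43  40  41  42  48  70  98 119 126 123 105  88  98 108  95  80  75  74
  69  47  24  13  18  40  64  79  90 111] [86 84 71 45 16 25 53 62 62 54 46 48 63 73 73 64 45 27 19 18 17 18 24 38
 57 69 74 72 62 42 28 26 26 32 37 37 34 23  9  3  6 23 42 53 61 73]
[[208.6, 194.2], [209.5, 176.8], [192.1, 176.1], [191.2, 193.5]]
hollow [201.06060606 185.84848485] [[200.35499604 185.1420864 ]]
```

```bash
python3 -c "
from rig import order,ctrl;print(order.finish_job(),ctrl.sense()['time_s'])"
```

```text
the job is handed in; nothing more can be done
the job is handed in; nothing more can be done
```

The bench is set up and the job is handed in, at about 42 s on the robot's clock. On the mat, from the bottom up, are the wooden block lengthwise, the steel plate, and the brass cube with its hollow up. The punch lies along the rest. The wood and the plate each took one small regrip of 2–3 mm to centre them.

**Last checks**
- **Stack:** the wood is within about 1 mm of the mat's centre, the plate within about 0.5 mm of the wood's, and the cube within about 1–2 mm of the plate's. All are square to about 1°.
- **Punch:** it lies level, reaches past both saddles evenly, and is in line with the rest to about 1°. The robot is clear of everything, with no force on the tool.
- **Other things on the bench:** the picture comparison showed no change at the pot, pumice or eraser beyond shadows.

**What disagreed**
- **Camera heights:** the two cameras together put the wood about 6 mm and the mat about 4 mm too low, so I used the heights in the text.
- **Position of the rest:** the cameras differed by about 3 mm along its length. Across it, the notches turned out to be about 2–3 mm from where I measured them. I found the bottom of the V by feel, from where the sideways push reversed.
- **Pictures:** I used all 16 pictures before the punch was placed, so its final checks come from pixel values, not from a viewed picture.

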